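Back off a V-block clamp screw and advance the dowel to its stop

TASK

Free the dowel for its next hole: with a fingertip, roll the brass knurled clamp screw on the V-block anticlockwise by two full turns, without pinching it. Then push the dowel along the V with a fingertip until its far end butts against the end stop. Do not lift the dowel, and leave everything else on the bench where it lies.

Things in the scene. Friction and masses are not known exactly. Their poses are not given: they have to be found in the camera images.
- fixture: Drilling fixture, fixed to the bench: plywood base 140 x 390 x 12 mm with a dark cast V-block (70 wide, 150 long, top 72 mm above the bench), a steel stirrup clamp over its middle and an aluminium end stop. Origin on the bench under the middle of the V-block; z up, y along the V towards the end stop, x across it.
- bridge_top (a point): Middle of the top of the stirrup's steel bridge, 122 mm above the bench, on the screw's axis. The bridge measures 93 mm along the fixture's x and 26 mm along y, below the knurled head; a boss of 26 mm diameter stands on it up to 125 mm. Fixed.
- knurl_head (a joint): Turn of the clamp screw's brass knurled head, rad: 0 at the start (tight); grows as it turns anticlockwise seen from above (loosening), 6.283 per full turn, up to 22. It stays where it is left; turning it takes about 0.02 N m, so a light fingertip press of 4 to 10 N on the rim is plenty. The thread raises the head 3 mm per turn. A white line on its top shows the angle.
- head_top (a point): Centre of the top face of the knurled head, on the vertical screw axis. The head is a cylinder 44 mm in diameter and 18 mm high below this point (a button 18 mm wide, 2.5 mm high stands on top). Tight, its top is 146 mm and its underside 128 mm above the bench; it rises as it loosens. The rim is free all round and grips a fingertip well (friction about 1).
- dowel: Loose round hardwood dowel, 36 mm diameter, 260 mm long, about 0.2 kg, lying in the V under the clamp pad with its axis 72 mm above the bench. Origin at its centre, y along its axis towards the end stop. Until the screw is loosened the pad presses on it with about 12 N; at two turns the pad is 4 mm clear of it.
- push_end (a point): Centre of the dowel's end face that points away from the end stop; it overhangs the V-block by 75 to 110 mm at the start, so a fingertip can push on it along the V.
- stop_end (a point): Centre of the dowel's other end face, towards the end stop; 35 to 70 mm short of the stop at the start.
- stop_face (a point): Centre of the end stop's round steel button (20 mm diameter), the face that the dowel's end must touch, 72 mm above the bench; fixed.
- flat_file: Bystander: flat file with red wooden handle, about 330 mm long, lying on the bench.
- rasp: Bystander: rasp with brown wooden handle, about 350 mm long, lying beyond the fixture.
- glue_bottle: Bystander: cream glue bottle, 58 mm diameter, 155 mm tall.
- cork_block: Bystander: cork sanding block, 110 x 60 x 30 mm.
- mallet: Bystander: round wooden carver's mallet standing on its head, 76 mm diameter, 205 mm tall.
- try_square: Bystander: try square with dark wooden stock and steel blade, lying flat.
- drilled_offcut: Bystander: short offcut of dowel standing upright, 36 mm diameter, 70 mm tall.
- centre_punch: Bystander: small steel centre punch, 95 mm long and 14 mm high, lying on the fixture's base board beside the V-block's end, about 58 mm from the V's middle line on its +x side.

How it is judged:
On the way, in this order (a step that is already met when the one before it is completed fails the run):
1. the screw has been backed off two full turns (1.75 to 2.25 turns), the dowel still where it lay (value of joint knurl_head between 11 and 14.14 rad and distance of dowel from where it was at the start of the episode below 0.012 m), for 0.2 s.
2. the dowel has been pushed along the V to the end stop (y of stop_end in the frame of fixture above 0.142 m), for 0.2 s.
At the end, for the whole second after the job is handed in: The screw stands two full turns open from tight (1.75 to 2.25 turns), the dowel lies at rest in the V with its far end within 4 mm of the end stop's button, and nothing else has been moved (value of joint knurl_head between 11 and 14.14 rad and distance between stop_end and stop_face below 0.004 m and angle between the y axis of dowel and the y axis of fixture, either way round below 0.04 rad and linear speed of dowel below 0.01 m/s); the robot touches nothing.
It fails at once if the dowel was lifted out of the V (z of dowel in the frame of fixture above 0.085 m).
It fails at once if the dowel was forced along while still clamped (distance of dowel from where it was at the start of the episode above 0.012 m and value of joint knurl_head below 9.4 rad).
It fails at once if the knurled head was pinched or pressed hard (over 35 N) (contact force between the fingers and knurl_head above 35 N).
It fails at once if a bystander was moved by more than 20 mm (distance of any of flat_file, rasp, glue_bottle, cork_block, mallet, try_square, drilled_offcut, centre_punch from where it was at the start of the episode above 0.02 m).
It also fails if it takes over 72 s, if anything falls off the work surface, if the arm or the gripper's body presses on something with over 40 N, if the wrist force passes 120 N, or if a joint passes its speed limit or range.

ROBOT

A 6-joint arm with a two-finger parallel gripper is mounted at the origin on the work surface. World frame = base frame: x ahead of the robot, y to its left, z up, the work surface at z = 0. Lengths are in m, angles in rad, forces in N, time in s.
With the tool pointing down it reaches from about 0.425 to 0.95 m from the base axis. Payload 3.5 kg.
Tool frame: the origin (TCP) lies at the very end of the fingers, on their centre line; the grasp point (between the pads) lies 19 mm behind it; y points along the fingers, z is the direction in which the jaws open and shut, and the axes are right-handed (so a half turn about y gives the same grasp; the last joint's range is limited). The gripper opens to 85 mm and grips with 20 to 120 N. Pads are 22 mm wide; open, the fingers measure 114 mm over their backs; the gripper's body (76 mm by 85 mm) begins 54 mm behind the grasp point. The pads swing forward as they close: fully open they stand 13 mm farther back than shut.
Start: joints at [1.038, 0.286, 1.577, -0, 1.279, -0.15], TCP at [0.252, 0.626, 0.231] pointing down, gripper open.
Joint ranges: [-2.77, 2.77], [-0.9, 2.22], [0.21, 2.48], [-1.53, 4.67], [0.24, 2.81], [-2.84, 2.84]. Speed limits (rad/s): [2.79, 2.79, 3.14, 3.14, 3.14, 3.14].

INTERFACE

Orientations are given as a unit quaternion [x, y, z, w].
In Python, from plant import ctrl, cams gives the robot as it stands.
- The arm moves only by the tool play_rows, never from a script. Its argument "steps" is a list of rows, each an object of numbers: "claw": the finger opening in cm, from 0 to 8.54; "tx", "ty", "tz": the shift along the tool's x, y, z in cm; "ax", "ay", "az": the turn, a rotation vector about the tool's x, y, z in degrees. A call has 1 to 12 rows; each row is the pose to reach, as a shift and turn from the pose commanded when the call began, along the tool's axes at that moment; what a row does not reach only later rows make up. A row lasts 1/12 s, in which the tool goes at most 41.7 mm and 7.16 degrees, less where a joint would pass 70% of its speed; a pose out of reach is approached as far as the arm can. A call with a gripper value outside its range is refused whole. The fingers move at their own pace and stop on an object; "grip_force" is the grip in N (left out, the last holds). Time passes only in rows, so rows that repeat a pose let the fingers close. It gives the time, the measured TCP pose, the force and the opening at its end, in the units of the state.
- ctrl.get_state(): the state, without advancing time (a new reading comes with each control period).
- cams.read_camera(name): name is "scene" or "top" or "wrist"; returns (picture, depth): 420x560x3 uint8, blue, green, red; 420x560 float32, m along the optical axis (not along the pixel's ray), 0 where there is no reading.
- cams.camera_model(name): a dict with "intrinsics" (3x3 intrinsics, pixels), "rvec" (rotation vector, rad) and "tvec" (3), from world to camera coordinates, as OpenCV has them; the wrist camera has in their place "tool_from_camera" (4x4, takes a point from camera to tool coordinates, whose origin is the TCP and whose axes are the tool frame's). Camera axes: x right, y down, z forward; pixel columns grow to the right and rows downward; lengths in m; the calibration is good to about 2 mm. A picture is of the moment at which its call begins: read the wrist's pose just before it. camera_model takes no time and is no camera call.
- ctrl.sign_off(): hands the job in, once; it reports no verdict.
The state is a dict: "time": time; "qpos": joint angles; "dq": joint speeds; "joint_efforts": joint torques, N m; "eef_pos": TCP position; "tcp_rot": TCP orientation; "contact_force": force on the tool from outside, world axes, zero at the start; "wrist_torque": the same for the moment, N m; "opening": opening from 0.0 (shut) to 1.0 (fully open).
Only numpy, scipy, OpenCV 4.12 (cv2) and the standard library are available. Lean on these libraries where they do the work, as an engineer would, in place of code of your own. Each camera call takes 0.05 s, during which the arm holds its last target.

## Working session

There is one attempt and no reset: what is moved stays moved. The work goes in short steps, Python scripts to look and compute and a tool call to move; the robot and the scene stay as the last step left them, time stands still between calls to the robot, and variables do not carry over. Pictures are saved under pics/ and viewed, and the job is handed in when it is done.

Besides the shell and the picture viewer there is one more tool, called after "Request:" as name(argument=value, ...), one argument or row to a line, values as JSON. play_rows: Moves the arm, as the interface text tells. Its arguments: {"type":"object","properties":{"steps":{"type":"array","items":{"type":"object","properties":{"claw":{"type":"number"},"tx":{"type":"number"},"ty":{"type":"number"},"tz":{"type":"number"},"ax":{"type":"number"},"ay":{"type":"number"},"az":{"type":"number"}}}},"grip_force":{"type":"number"}},"required":["steps"]}

```bash
ls; mkdir -p pics; python3 - <<'E'
from plant import ctrl,cams
import cv2
print(ctrl.get_state())
for n in ["scene","top","wrist"]:
    im,d=cams.read_camera(n); cv2.imwrite(f"pics/{n}0.png",im)
    import numpy as np; np.save(f"pics/{n}0.npy",d)
    print(n,cams.camera_model(n))
E
```

```text
pics
{'time': 0.0, 'qpos': array([ 1.03796946e+00,  2.87184502e-01,  1.57818231e+00,  5.23134604e-05,
        1.27860512e+00, -1.50012753e-01]), 'dq': array([-0.00193713, -0.0018343 , -0.00015523,  0.00021786, -0.00155332,
       -0.00081608]), 'joint_efforts': array([-5.73783564e-04, -4.05978763e+01, -2.92630523e+01, -1.53529345e-04,
        5.88890776e-03,  2.09003588e-06]), 'eef_pos': array([0.25176472, 0.62558022, 0.22993175]), 'tcp_rot': array([ 0.69497847, -0.1348238 ,  0.13422713, -0.69340504]), 'contact_force': array([-1.01411417,  0.51044814,  0.34289625]), 'wrist_torque': array([ 0.00532377, -0.00720948,  0.05330235]), 'opening': 0.9998913623174117}
scene {'intrinsics': array([[450.00505955,   0.        , 272.89300052],
       [  0.        , 450.00505955, 215.3181122 ],
       [  0.        ,   0.        ,   1.        ]]), 'rvec': array([ 1.94881253,  1.6661032 , -0.61685071]), 'tvec': array([-0.0991865 , -0.38461298,  1.51649011])}
top {'intrinsics': array([[524.69679475,   0.        , 278.68668952],
       [  0.        , 524.69679475, 207.24857299],
       [  0.        ,   0.        ,   1.        ]]), 'rvec': array([ 2.2133992 , -2.16148071,  0.06989144]), 'tvec': array([0.00933168, 0.60429202, 1.5788193 ])}
wrist {'intrinsics': array([[377.65516424,   0.        , 275.72898792],
       [  0.        , 377.65516424, 204.84590674],
       [  0.        ,   0.        ,   1.        ]]), 'tool_from_camera': array([[-1.86721123e-03,  9.51593736e-01,  3.07353014e-01,
        -7.99286239e-02],
       [-5.54731609e-04, -3.07354488e-01,  9.51594930e-01,
        -1.42961820e-01],
       [ 9.99998103e-01,  1.60633031e-03,  1.10177488e-03,
        -2.11580532e-04],
       [ 0.00000000e+00,  0.00000000e+00,  0.00000000e+00,
         1.00000000e+00]])}
```

View pics/scene0.png

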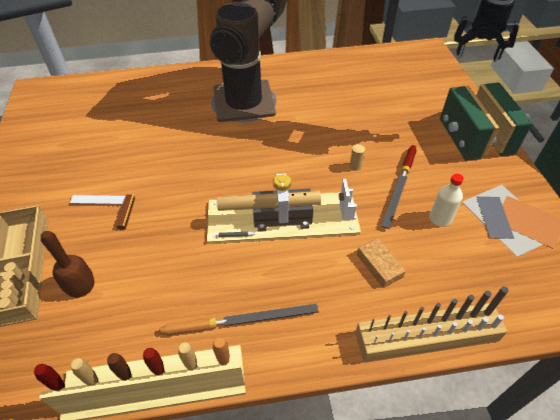

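View pics/top0.png

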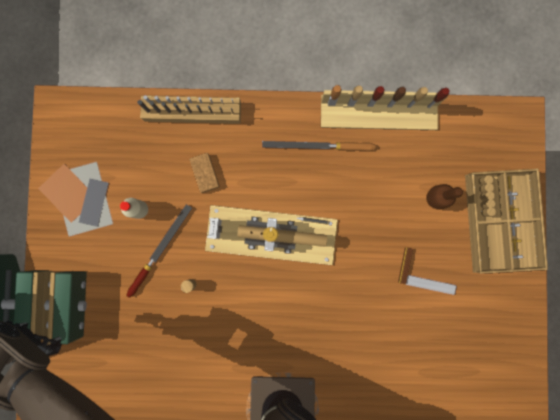

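View pics/wrist0.png

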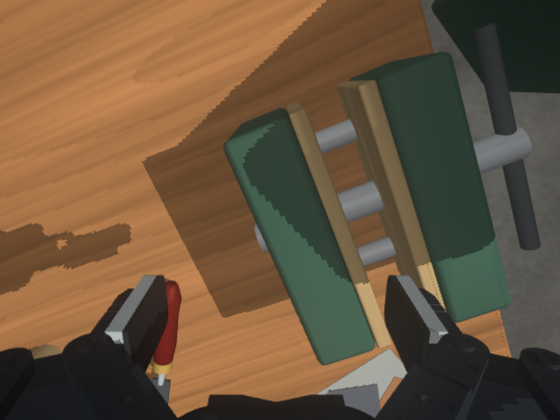

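The robot sits at the bottom of the top view. In that view the fixture is near (270,235), with the brass head at about (271,235), the end stop at the left (215,228) and the dowel's push end at the right (335,240). Next I'll measure these.

```bash
cat > h.py <<'E'
import numpy as np,cv2
from plant import ctrl,cams
from scipy.spatial.transform import Rotation as R
def T_wc(n,st=None):
    m=cams.camera_model(n)
    T=np.eye(4)
    if n=="wrist":
        T[:3,:3]=R.from_quat(st['tcp_rot']).as_matrix();T[:3,3]=st['eef_pos']
        return m['intrinsics'],T@m['tool_from_camera']
    T[:3,:3]=cv2.Rodrigues(m['rvec'])[0];T[:3,3]=m['tvec']
    return m['intrinsics'],np.linalg.inv(T)
def ray(n,uv,z,st=None):
    K,T=T_wc(n,st)
    uv=np.atleast_2d(uv).astype(float)
    d=np.c_[uv,np.ones(len(uv))]@np.linalg.inv(K).T@T[:3,:3].T
    o=T[:3,3]
    return o+d*((z-o[2])/d[:,2])[:,None]
def cloud(n,d,st=None):
    K,T=T_wc(n,st)
    v,u=np.mgrid[:d.shape[0],:d.shape[1]]
    p=np.stack([u,v,np.ones_like(u)],-1)@np.linalg.inv(K).T*d[...,None]
    return p@T[:3,:3].T+T[:3,3]
def proj(n,P,st=None):
    K,T=T_wc(n,st); Ti=np.linalg.inv(T)
    c=np.atleast_2d(P)@Ti[:3,:3].T+Ti[:3,3]; q=c@K.T
    return q[:,:2]/q[:,2:]
E
python3 - <<'E'
from h import *
im=cv2.imread('pics/top0.png');d=np.load('pics/top0.npy')
C=cloud('top',d)
z=C[...,2]
# bench check
print('bench z',np.median(z[300:330,200:230]))
sub=(slice(195,275),slice(195,350))
hsv=cv2.cvtColor(im,cv2.COLOR_BGR2HSV)
# head
m=(z>0.135)&(z<0.155); m[:195]=0;m[275:]=0;m[:,:195]=0;m[:,350:]=0
v,u=np.nonzero(m);print('head px',len(u),u.mean(),v.mean(),C[m].mean(0),C[m].min(0),C[m].max(0))
c=cv2.resize(im[195:275,195:350],None,fx=5,fy=5,interpolation=cv2.INTER_CUBIC);cv2.imwrite('pics/topcrop.png',c)
for row in range(205,270,4): print(row,(z[row,200:345:6]*1000).astype(int))
E
```

```text
bench z 0.002097990596592436
head px 181 269.8729281767956 234.0 [0.52010611 0.04622328 0.14809589] [0.49783167 0.02621899 0.13766989] [0.53999335 0.06591064 0.15481167]
205 [ 0  2  2 -1  4 -7  1 -6  0  0  1  2  7  9  3  2  3  1  0  0  2  0  0  3
 -1]
209 [-1 -1  8 20 11 13 10 12  3 -4  2  4  1  2  6  2  0  1  5  0  2  4  0  3
  1]
213 [ 1  1  9 14 18 14  7 11 20  8 12 10 13  9 -2  0 -1  4  1  2  4 -1  2  1
  0]
217 [ 4  4 12 14  9 11 13 17 16 25 13 10 16 14 14 10 20 18 13 14  1  1  3  0
  6]
221 [ -7  -2  19  87  14  12  22  17  65  73  14  15 122  14  17  28   7  15
  24  29  27  24  15   2   2]
225 [  1   5  22  79  19  16  14  13  73  65  68  75 125  70  71  69  11  11
   9  10  18  19  14  -2   0]
229 [   0    9   21   83   12   13    9 1614   89   86   83  152  150   63
   72   71   76   15   16   15   13   13   16    7    3]
233 [  1   1  29  63  17  15   9  91  91  88  96 153 148  90  90  87  86  85
  84  11  23  10  19  -1  -2]
237 [  3   4  65  37  22  14  15  76  84  86  81 143 152  96  93  90  93  92
  92  87  87  81  16   0   1]
241 [  4  10  12  10  13  19  21   8  77  75  64 123 147  79  91  86  86  88
  92  91  84  89  17   0   3]
245 [  3  12  18  12  10  18   8  13  25  29  72 124 123  67  76  66  18  15
  14  75  85   6   7  -4   2]
249 [  4   4  15  15   7  16   9  11  11  28  14 121 123  16  27  20  13  15
  14  14  19   8  14   1   9]
253 [-1 -7  0  0  9  9 18 20 14 16 16 14 12 16  6 19  4  9 10 13 13 17 20 -4
 -1]
257 [   1    5    1    3    0   -2    0    4    2    6    0   20    9   14
 1614   17   10   15   16   11   19    7   17   -1   -4]
261 [   9    0   -2    4    3   -1    3    0    0    1   -4    3    0    3
    0   -4   -3    6   10 1614   14   16   17    3    3]
265 [ 6 -1 -1 -1  1  0 -3 -2  0  0 -1 -1 -4  4 -2  3 -2  1  1  0  1  7  0  3
  0]
269 [-1  4  6  5 -8  3  6  3  0  4  0  7  0  9 -3  0  2  0  2  0  2  1  2  7
  0]
```

View pics/topcrop.png

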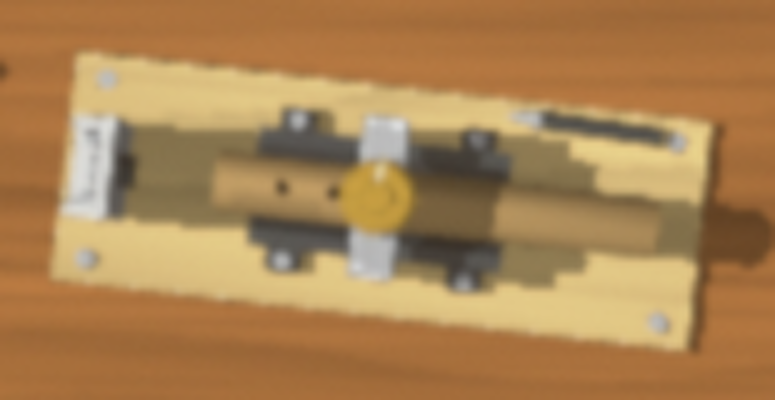

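```bash
python3 - <<'E'
from h import *
im=cv2.imread('pics/top0.png')
# base board corners
c=np.array([[78,52],[714,122],[690,350],[52,278]])/5+195-0.4
P=ray('top',c,0.012);print(P.round(4))
print('len',np.linalg.norm(P[0]-P[1]),np.linalg.norm(P[2]-P[3]),'w',np.linalg.norm(P[0]-P[3]),np.linalg.norm(P[1]-P[2]),'centre',P.mean(0))
v=(P[0]+P[3]-P[1]-P[2])/2; print('yaw of fix y', np.degrees(np.arctan2(v[1],v[0])))
hsv=cv2.cvtColor(im,cv2.COLOR_BGR2HSV)
print(hsv[234,262:282])
m=cv2.inRange(hsv,(20,150,120),(32,255,255));m[:215]=0;m[255:]=0;m[:,255:]*=1;m[:,:255]=0;m[:,290:]=0
n,l,s,ce=cv2.connectedComponentsWithStats(m);k=1+np.argmax(s[1:,4]);print(s[k],ce[k])
cc=np.array([s[k][0]+(s[k][2]-1)/2,s[k][1]+(s[k][3]-1)/2])
print('head',ray('top',[ce[k],cc,[195+377/5-.4,195+199/5-.4]],0.146))
# dowel ends, axis height .072: top of dowel z .09
e=np.array([[215,178],[658,226],[505,212]])/5+195-0.4
print('dowel ends',ray('top',e,0.085))
# scene
im=cv2.imread('pics/scene0.png')
cv2.imwrite('pics/scenecrop.png',cv2.resize(im[165:250,200:365],None,fx=4.8,fy=4.8,interpolation=cv2.INTER_CUBIC))
E
```

```text
[[ 0.6063  0.2335  0.012 ]
 [ 0.5727 -0.1566  0.012 ]
 [ 0.4337 -0.1443  0.012 ]
 [ 0.468   0.2449  0.012 ]]
len 0.39156255270219964 0.39070944114815437 w 0.1387564201982871 0.13956622868665497 centre [0.52017385 0.04439159 0.012     ]
yaw of fix y 85.00971381929317
[[ 19 142 142]
 [ 20 163 175]
 [ 21 170 190]
 [ 21 170 194]
 [ 21 171 194]
 [ 21 171 194]
 [ 21 171 197]
 [ 21 173 198]
 [ 21 172 197]
 [ 21 170 196]
 [ 21 170 189]
 [ 21 171 174]
 [ 21 170 184]
 [ 21 173 192]
 [ 21 170 184]
 [ 20 163 150]
 [ 19 143 130]
 [ 19 130 120]
 [ 18 123 116]
 [ 18 123 114]]
[263 228  15  13 145] [270.12413793 234.40689655]
head [[0.51901167 0.0455274  0.146     ]
 [0.5201394  0.04590261 0.146     ]
 [0.51902268 0.04587487 0.146     ]]
dowel ends [[ 0.52980092  0.14162085  0.085     ]
 [ 0.50801711 -0.11694763  0.085     ]
 [ 0.51403601 -0.02775298  0.085     ]]
```

View pics/scenecrop.png

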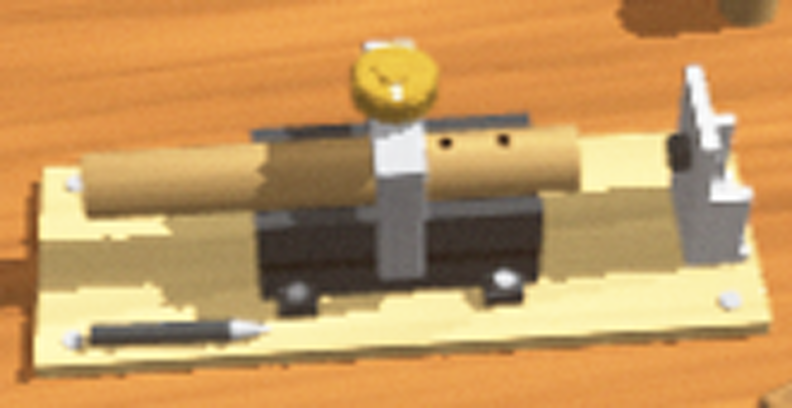

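The measurements agree with each other. The base board comes out at 391 x 139 mm, the dowel at 259.5 mm, and the fixture's y axis points 85° from world x. The head is at about (0.5195, 0.0457). Next I'll check the tool axes and reach, and where the tip appears in the wrist view.

```bash
python3 - <<'E'
from h import *
st=ctrl.get_state();M=R.from_quat(st['tcp_rot']).as_matrix();print(M.round(3))
yaw=np.degrees(np.arctan2(M[1,0],M[0,0]));print('yaw tool x',yaw,'q1,q6 deg',np.degrees(st['qpos'][[0,5]]))
print('TCP in wrist px',proj('wrist',st['eef_pos'],st))
# finger geometry in wrist depth
d=np.load('pics/wrist0.npy');m=cams.camera_model('wrist')
K=m['intrinsics'];v,u=np.mgrid[:420,:560];p=np.stack([u,v,np.ones_like(u)],-1)@np.linalg.inv(K).T*d[...,None]
t=p@m['tool_from_camera'][:3,:3].T+m['tool_from_camera'][:3,3]
for uu in (100,110,125,140,150,160,390,400,410,425,440):
    print(uu,[tuple((t[r,uu]*1000).astype(int)) for r in (280,300,320,340,360)])
E
```

```text
[[ 0.928 -0.001  0.374]
 [-0.374 -0.002  0.928]
 [-0.    -1.    -0.002]]
yaw tool x -21.934947781022455 q1,q6 deg [59.47223216 -8.59289214]
TCP in wrist px [[275.68908708 280.37295392]]
100 [(np.int64(128), np.int64(230), np.int64(-194)), (np.int64(153), np.int64(230), np.int64(-198)), (np.int64(-8), np.int64(-40), np.int64(-55)), (np.int64(-12), np.int64(-56), np.int64(-48)), (np.int64(-12), np.int64(-63), np.int64(-44))]
110 [(np.int64(129), np.int64(231), np.int64(-183)), (np.int64(152), np.int64(228), np.int64(-186)), (np.int64(-7), np.int64(-39), np.int64(-52)), (np.int64(-12), np.int64(-55), np.int64(-45)), (np.int64(-12), np.int64(-63), np.int64(-42))]
125 [(np.int64(127), np.int64(229), np.int64(-166)), (np.int64(-7), np.int64(-27), np.int64(-52)), (np.int64(-11), np.int64(-44), np.int64(-45)), (np.int64(-9), np.int64(-51), np.int64(-43)), (np.int64(-13), np.int64(-64), np.int64(-37))]
140 [(np.int64(-12), np.int64(-21), np.int64(-48)), (np.int64(-11), np.int64(-34), np.int64(-44)), (np.int64(-8), np.int64(-40), np.int64(-42)), (np.int64(-2), np.int64(-42), np.int64(-42)), (n
[... 980 characters left out ...]
]
410 [(np.int64(-11), np.int64(-20), np.int64(48)), (np.int64(-12), np.int64(-34), np.int64(44)), (np.int64(-8), np.int64(-40), np.int64(42)), (np.int64(-1), np.int64(-41), np.int64(42)), (np.int64(3), np.int64(-43), np.int64(42))]
425 [(np.int64(61), np.int64(111), np.int64(113)), (np.int64(-12), np.int64(-34), np.int64(48)), (np.int64(-12), np.int64(-45), np.int64(44)), (np.int64(-9), np.int64(-51), np.int64(42)), (np.int64(-13), np.int64(-64), np.int64(37))]
440 [(np.int64(60), np.int64(110), np.int64(123)), (np.int64(80), np.int64(113), np.int64(127)), (np.int64(-7), np.int64(-39), np.int64(52)), (np.int64(-12), np.int64(-55), np.int64(45)), (np.int64(-13), np.int64(-63), np.int64(41))]
```

Tool yaw follows q1 − q6 − 90°, so I can orbit the head with the −x face of the finger against it. That keeps the head in the wrist view. First I'll shut the fingers and travel high.

Request:
play_rows(
  steps=[
    {"claw":0,"tx":3.3,"tz":-3.4,"ay":7},
    {"claw":0,"tx":6.6,"tz":-6.8,"ay":14},
    {"claw":0,"tx":9.5,"tz":-9.8,"ay":21},
    {"claw":0,"tx":12.3,"tz":-12.8,"ay":28},
    {"claw":0,"tx":15.1,"tz":-15.6,"ay":35},
    {"claw":0,"tx":18,"tz":-18.5,"ay":42},
    {"claw":0,"tx":20.8,"tz":-21.5,"ay":49},
    {"claw":0,"tx":23.5,"tz":-24.3,"ay":56},
    {"claw":0,"tx":26.4,"tz":-27.3,"ay":63},
    {"claw":0,"tx":29.2,"tz":-30.2,"ay":70},
    {"claw":0,"tx":32,"tz":-33,"ay":77},
    {"claw":0,"tx":34.8,"tz":-36,"ay":84},
  ],
  grip_force=30,
)

```text
invalid input at $.steps[0]: expected keys claw, tx, ty, tz, ax, ay, az
```

```bash
cat >> h.py <<'E'
HEAD=np.array([0.5195,0.0457])
def yawof(st): 
    M=R.from_quat(st['tcp_rot']).as_matrix(); return np.degrees(np.arctan2(M[1,0],M[0,0])),M
def goto(st,xyz,yaw):
    y,M=yawof(st); d=M.T@(np.array(xyz)-st['eef_pos'])*100
    print('yaw',round(y,2),'pos',st['eef_pos'].round(4),'q6',np.degrees(st['qpos'][5]).round(1),'F',st['contact_force'].round(1),'t',round(st['time'],2))
    print('tx,ty,tz',d.round(2),'ay',round(-(yaw-y),1))
def atyaw(yaw,r,z):
    a=np.radians(yaw);return [HEAD[0]+r*np.cos(a),HEAD[1]+r*np.sin(a),z]
E
python3 - <<'E'
from h import *
st=ctrl.get_state(); goto(st,atyaw(-210,.055,.17),-210)
E
```

```text
yaw -21.93 pos [0.2518 0.6257 0.2302] q6 -8.6 F [ 0.1  0.4 -0.1] t 0.15
tx,ty,tz [ 41.05   6.09 -43.02] ay 188.1
```

All keys are required in every row.

Request:
play_rows(
  steps=[
    {"claw":0,"tx":3.3,"ty":0,"tz":-3.4,"ax":0,"ay":7,"az":0},
    {"claw":0,"tx":6.6,"ty":0,"tz":-6.8,"ax":0,"ay":14,"az":0},
    {"claw":0,"tx":9.5,"ty":0,"tz":-9.8,"ax":0,"ay":21,"az":0},
    {"claw":0,"tx":12.3,"ty":0,"tz":-12.8,"ax":0,"ay":28,"az":0},
    {"claw":0,"tx":15.1,"ty":0,"tz":-15.6,"ax":0,"ay":35,"az":0},
    {"claw":0,"tx":18,"ty":0,"tz":-18.5,"ax":0,"ay":42,"az":0},
    {"claw":0,"tx":20.8,"ty":0,"tz":-21.5,"ax":0,"ay":49,"az":0},
    {"claw":0,"tx":23.5,"ty":0,"tz":-24.3,"ax":0,"ay":56,"az":0},
    {"claw":0,"tx":26.4,"ty":0,"tz":-27.3,"ax":0,"ay":63,"az":0},
    {"claw":0,"tx":29.2,"ty":0,"tz":-30.2,"ax":0,"ay":70,"az":0},
    {"claw":0,"tx":32,"ty":0,"tz":-33,"ax":0,"ay":77,"az":0},
    {"claw":0,"tx":34.8,"ty":0,"tz":-36,"ax":0,"ay":84,"az":0},
  ],
  grip_force=30,
)

```text
time: 1.15
eef_pos: [0.4403, 0.161, 0.2313]
tcp_rot: [0.424, -0.566, 0.566, -0.424]
contact_force: [0.8, 0.6, 0.9]
opening: 0.001
```

```bash
python3 - <<'E'
from h import *
st=ctrl.get_state(); goto(st,atyaw(-210,.060,.20),-210)
E
```

```text
yaw -106.27 pos [0.4403 0.161  0.2313] q6 23.9 F [0.8 0.6 0.9] t 1.15
tx,ty,tz [7.43 3.13 5.  ] ay 103.7
```

Request:
play_rows(
  steps=[
    {"claw":0,"tx":0.7,"ty":0.2,"tz":0.5,"ax":0,"ay":7,"az":0},
    {"claw":0,"tx":1.4,"ty":0.4,"tz":1,"ax":0,"ay":14,"az":0},
    {"claw":0,"tx":2.1,"ty":0.6,"tz":1.5,"ax":0,"ay":21,"az":0},
    {"claw":0,"tx":2.8,"ty":0.8,"tz":2,"ax":0,"ay":28,"az":0},
    {"claw":0,"tx":3.5,"ty":1,"tz":2.4,"ax":0,"ay":35,"az":0},
    {"claw":0,"tx":4.2,"ty":1.2,"tz":2.8,"ax":0,"ay":42,"az":0},
    {"claw":0,"tx":4.9,"ty":1.4,"tz":3.2,"ax":0,"ay":49,"az":0},
    {"claw":0,"tx":5.4,"ty":1.6,"tz":3.6,"ax":0,"ay":56,"az":0},
    {"claw":0,"tx":5.9,"ty":1.8,"tz":4,"ax":0,"ay":63,"az":0},
    {"claw":0,"tx":6.4,"ty":2,"tz":4.4,"ax":0,"ay":70,"az":0},
    {"claw":0,"tx":6.9,"ty":2.2,"tz":4.7,"ax":0,"ay":77,"az":0},
    {"claw":0,"tx":7.4,"ty":2.4,"tz":5,"ax":0,"ay":84,"az":0},
  ],
)

```text
time: 2.15
eef_pos: [0.4678, 0.0777, 0.2069]
tcp_rot: [0.063, 0.704, -0.704, -0.064]
contact_force: [0.6, -0.1, -1.4]
opening: 0.0
```

```bash
python3 - <<'E'
from h import *
st=ctrl.get_state(); 
im,d=cams.read_camera('wrist');cv2.imwrite('pics/w1.png',im);np.save('pics/w1.npy',d)
goto(st,atyaw(-200,.050,.132),-200)
C=cloud('wrist',d,st)
z=C[...,2]
hsv=cv2.cvtColor(im,cv2.COLOR_BGR2HSV);m=cv2.inRange(hsv,(19,130,90),(32,255,255))
n,l,s,ce=cv2.connectedComponentsWithStats(m)
for k in range(1,n):
    if s[k,4]>300: print(s[k],ce[k],np.median(z[l==k]))
print(proj('wrist',[*HEAD,.146],st))
E
```

```text
yaw 169.71 pos [0.4678 0.0777 0.2069] q6 97.4 F [ 0.6 -0.1 -1.4] t 2.15
tx,ty,tz [-0.74  7.49  1.38] ay 369.7
[ 277   81   84   79 4696] [318.54237649 121.79770017] 0.14649950822716856
[[317.8210991  124.61790702]]
```

View pics/w1.png

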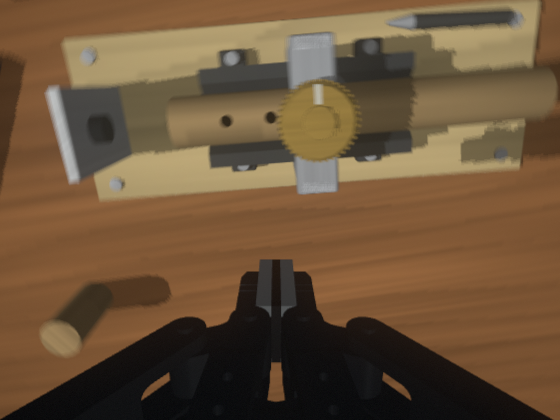

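The wrist view shows the head at (318,122) with its white line pointing up in the image. The shut fingertips are at (276,265). I'll refine the head centre, then descend beside the rim.

```bash
cat >> h.py <<'E'
def headfit(im,st,ztop):
    hsv=cv2.cvtColor(im,cv2.COLOR_BGR2HSV);m=cv2.inRange(hsv,(18,110,60),(34,255,255))
    m=cv2.morphologyEx(m,cv2.MORPH_CLOSE,np.ones((9,9),np.uint8))
    n,l,s,ce=cv2.connectedComponentsWithStats(m);k=1+np.argmax(s[1:,4])
    cnt=max(cv2.findContours((l==k).astype(np.uint8),0,2)[0],key=cv2.contourArea)
    P=ray('wrist',cnt[:,0],ztop,st)[:,:2]
    c,r=cv2.minEnclosingCircle((P*1000).astype(np.float32).reshape(-1,1,2))
    return np.array(c)/1000,r
E
python3 - <<'E'
from h import *
st=ctrl.get_state(); im=cv2.imread('pics/w1.png')
print(headfit(im,st,.146),headfit(im,st,.140))
goto(st,atyaw(-190,.050,.132),-190)
E
```

```text
(array([0.52588342, 0.03735255]), 34.40311050415039) (array([0.52533441, 0.03660037]), 35.41812515258789)
yaw 169.47 pos [0.4678 0.077  0.2065] q6 97.6 F [-0.2 -0.7 -0.8] t 2.2
tx,ty,tz [-0.67  7.45  2.17] ay 359.5
```

```bash
sed -i 's/(18,110,60),(34,255,255)/(19,130,90),(32,255,255)/' h.py; python3 - <<'E'
from h import *
st=ctrl.get_state(); im=cv2.imread('pics/w1.png')
print(headfit(im,st,.146),headfit(im,st,.140))
E
```

```text
(array([0.52132806, 0.04415546]), 21.914024353027344) (array([0.52064459, 0.043604  ]), 22.560569763183594)
```

```bash
sed -i 's/^HEAD=.*/HEAD=np.array([0.5207,0.0450])/' h.py; python3 - <<'E'
from h import *
st=ctrl.get_state()
goto(st,atyaw(-190,.045,.132),-190)
E
```

```text
yaw 169.47 pos [0.4678 0.077  0.2065] q6 97.6 F [-0.2 -0.7 -0.8] t 2.2
tx,ty,tz [-1.3   7.45  2.21] ay 359.5
```

Request:
play_rows(
  steps=[
    {"claw":0,"tx":0,"ty":1.0,"tz":1.1,"ax":0,"ay":0,"az":0},
    {"claw":0,"tx":0,"ty":3.0,"tz":2.2,"ax":0,"ay":0,"az":0},
    {"claw":0,"tx":0,"ty":5.0,"tz":2.2,"ax":0,"ay":0,"az":0},
    {"claw":0,"tx":0,"ty":6.5,"tz":2.2,"ax":0,"ay":0,"az":0},
    {"claw":0,"tx":0,"ty":7.4,"tz":2.2,"ax":0,"ay":0,"az":0},
    {"claw":0,"tx":-0.6,"ty":7.4,"tz":2.2,"ax":0,"ay":0,"az":0},
    {"claw":0,"tx":-0.9,"ty":7.4,"tz":2.2,"ax":0,"ay":0,"az":0},
    {"claw":0,"tx":-0.9,"ty":7.4,"tz":2.2,"ax":0,"ay":0,"az":0},
    {"claw":0,"tx":-0.9,"ty":7.4,"tz":2.2,"ax":0,"ay":0,"az":0},
  ],
)

```text
time: 2.95
eef_pos: [0.4742, 0.0547, 0.1346]
tcp_rot: [-0.062, -0.704, 0.705, 0.06]
contact_force: [0.5, -0.0, -0.3]
opening: 0.001
```

```bash
python3 - <<'E'
from h import *
st=ctrl.get_state()
im,d=cams.read_camera('wrist');cv2.imwrite('pics/w2.png',im)
print(headfit(im,st,.146))
goto(st,atyaw(-190,.033,.132),-190)
E
```

```text
(array([0.52147491, 0.0460689 ]), 21.669450759887695)
yaw 170.11 pos [0.4742 0.0547 0.1346] q6 94.3 F [ 0.5 -0.  -0.3] t 2.95
tx,ty,tz [-1.44  0.27  0.15] ay 360.1
```

View pics/w2.png

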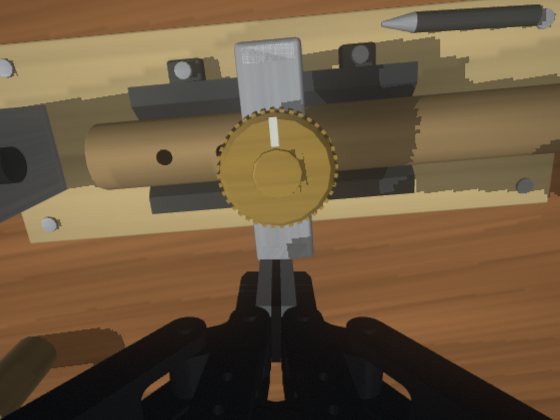

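The tip is at rim height, and the head centre by this view is (0.5215, 0.0461), with r = 21.7 mm. I'll creep in until contact.

Request:
play_rows(
  steps=[
    {"claw":0,"tx":-0.5,"ty":0.2,"tz":0.1,"ax":0,"ay":0,"az":0},
    {"claw":0,"tx":-0.9,"ty":0.2,"tz":0.1,"ax":0,"ay":0,"az":0},
    {"claw":0,"tx":-1.1,"ty":0.2,"tz":0.1,"ax":0,"ay":0,"az":0},
    {"claw":0,"tx":-1.2,"ty":0.2,"tz":0.1,"ax":0,"ay":0,"az":0},
    {"claw":0,"tx":-1.2,"ty":0.2,"tz":0.1,"ax":0,"ay":0,"az":0},
  ],
)

```text
time: 3.42
eef_pos: [0.485, 0.0517, 0.1314]
tcp_rot: [-0.061, -0.704, 0.704, 0.061]
contact_force: [-0.5, 0.5, 0.1]
opening: 0.001
```

Request:
play_rows(
  steps=[
    {"claw":0,"tx":-0.1,"ty":0,"tz":0,"ax":0,"ay":0,"az":0},
    {"claw":0,"tx":-0.1,"ty":0,"tz":0,"ax":0,"ay":0,"az":0},
  ],
)

```text
time: 3.58
eef_pos: [0.4857, 0.0516, 0.1313]
tcp_rot: [0.061, 0.704, -0.704, -0.061]
contact_force: [0.8, -0.6, -0.5]
opening: -0.001
```

Request:
play_rows(
  steps=[
    {"claw":0,"tx":-0.1,"ty":0,"tz":0,"ax":0,"ay":0,"az":0},
    {"claw":0,"tx":-0.1,"ty":0,"tz":0,"ax":0,"ay":0,"az":0},
  ],
)

```text
time: 3.75
eef_pos: [0.4867, 0.0514, 0.1314]
tcp_rot: [-0.061, -0.704, 0.704, 0.061]
contact_force: [0.1, 0.1, -0.9]
opening: 0.001
```

Request:
play_rows(
  steps=[
    {"claw":0,"tx":-0.1,"ty":0,"tz":0,"ax":0,"ay":0,"az":0},
    {"claw":0,"tx":-0.1,"ty":0,"tz":0,"ax":0,"ay":0,"az":0},
  ],
)

```text
time: 3.92
eef_pos: [0.4877, 0.0512, 0.1314]
tcp_rot: [0.061, 0.704, -0.704, -0.061]
contact_force: [0.8, -0.4, 0.5]
opening: 0.008
```

Request:
play_rows(
  steps=[
    {"claw":0,"tx":-0.05,"ty":0,"tz":0,"ax":0,"ay":0,"az":0},
    {"claw":0,"tx":-0.05,"ty":0,"tz":0,"ax":0,"ay":0,"az":0},
  ],
)

```text
time: 4.08
eef_pos: [0.4882, 0.0511, 0.1314]
tcp_rot: [-0.061, -0.704, 0.704, 0.061]
contact_force: [-0.1, -0.2, -0.2]
opening: 0.004
```

Request:
play_rows(
  steps=[
    {"claw":0,"tx":-0.05,"ty":0,"tz":0,"ax":0,"ay":0,"az":0},
    {"claw":0,"tx":-0.05,"ty":0,"tz":0,"ax":0,"ay":0,"az":0},
  ],
)

```text
time: 4.25
eef_pos: [0.4887, 0.051, 0.1314]
tcp_rot: [-0.061, -0.704, 0.704, 0.061]
contact_force: [0.6, 0.1, -0.5]
opening: 0.001
```

Request:
play_rows(
  steps=[
    {"claw":0,"tx":-0.05,"ty":0,"tz":0,"ax":0,"ay":0,"az":0},
    {"claw":0,"tx":-0.05,"ty":0,"tz":0,"ax":0,"ay":0,"az":0},
  ],
)

```text
time: 4.42
eef_pos: [0.4892, 0.0509, 0.1313]
tcp_rot: [0.061, 0.704, -0.704, -0.061]
contact_force: [0.1, 0.2, 0.7]
opening: -0.001
```

```bash
python3 - <<'E'
from h import *
st=ctrl.get_state()
im,d=cams.read_camera('wrist');cv2.imwrite('pics/w3.png',im)
print(headfit(im,st,.146)); print(st['contact_force'],ctrl.get_state()['contact_force'],st['wrist_torque'])
goto(st,atyaw(-190,.033,.132),-190)
E
```

```text
(array([0.52170728, 0.04602198]), 21.70895767211914)
[0.11647405 0.22970523 0.65180177] [-0.74266739 -0.2062584  -0.51339274] [ 0.03283235 -0.02522675 -0.02122125]
yaw 170.06 pos [0.4892 0.0509 0.1313] q6 94.0 F [0.1 0.2 0.7] t 4.42
tx,ty,tz [ 0.09 -0.07  0.04] ay 360.1
```

View pics/w3.png

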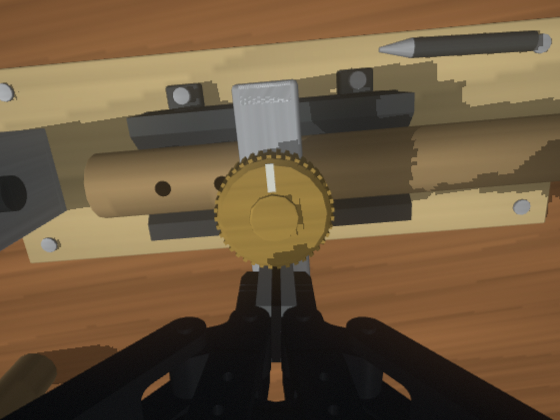

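Request:
play_rows(
  steps=[
    {"claw":0,"tx":-0.05,"ty":0,"tz":0,"ax":0,"ay":0,"az":0},
    {"claw":0,"tx":-0.05,"ty":0,"tz":0,"ax":0,"ay":0,"az":0},
  ],
)

```text
time: 4.63
eef_pos: [0.4893, 0.0509, 0.1313]
tcp_rot: [0.061, 0.704, -0.704, -0.062]
contact_force: [-0.8, 0.9, 1.1]
opening: 0.001
```

Request:
play_rows(
  steps=[
    {"claw":0,"tx":-0.05,"ty":0,"tz":0,"ax":0,"ay":0,"az":0},
    {"claw":0,"tx":-0.05,"ty":0,"tz":0,"ax":0,"ay":0,"az":0},
  ],
)

```text
time: 4.8
eef_pos: [0.4894, 0.0509, 0.1313]
tcp_rot: [0.06, 0.704, -0.704, -0.062]
contact_force: [-3.7, -0.3, 1.6]
opening: -0.002
```

Request:
play_rows(
  steps=[
    {"claw":0,"tx":-0.05,"ty":0,"tz":0,"ax":0,"ay":0,"az":0},
    {"claw":0,"tx":-0.05,"ty":0,"tz":0,"ax":0,"ay":0,"az":0},
  ],
)

```text
time: 4.97
eef_pos: [0.4895, 0.0509, 0.1312]
tcp_rot: [0.06, 0.704, -0.704, -0.062]
contact_force: [-4.7, 0.5, 3.5]
opening: 0.001
```

The tip touched at TCP (0.4893, 0.0509), about 33 mm from the axis, so the centre is confirmed. Stiffness is about 3 to 4 N/mm of commanded press. I'll start with a 30° trial orbit, adding 0.5 mm of press and a slight rise.

Request:
play_rows(
  steps=[
    {"claw":0,"tx":-0.05,"ty":0,"tz":0,"ax":0,"ay":0,"az":0},
    {"claw":0,"tx":-0.06,"ty":0,"tz":0.275,"ax":0,"ay":-5,"az":0},
    {"claw":0,"tx":-0.1,"ty":-0.01,"tz":0.547,"ax":0,"ay":-10,"az":0},
    {"claw":0,"tx":-0.16,"ty":-0.01,"tz":0.815,"ax":0,"ay":-15,"az":0},
    {"claw":0,"tx":-0.24,"ty":-0.02,"tz":1.077,"ax":0,"ay":-20,"az":0},
    {"claw":0,"tx":-0.34,"ty":-0.02,"tz":1.331,"ax":0,"ay":-25,"az":0},
    {"claw":0,"tx":-0.465,"ty":-0.03,"tz":1.575,"ax":0,"ay":-30,"az":0},
    {"claw":0,"tx":-0.465,"ty":-0.03,"tz":1.575,"ax":0,"ay":-30,"az":0},
  ],
)

```text
time: 5.63
eef_pos: [0.4915, 0.0337, 0.1315]
tcp_rot: [0.126, -0.696, 0.696, -0.123]
contact_force: [-5.9, -2.6, 2.1]
opening: -0.002
```

```bash
cat >> h.py <<'E'
def look(name,ztop=.146):
    st=ctrl.get_state()
    im,d=cams.read_camera('wrist');cv2.imwrite(f'pics/{name}.png',im)
    c,r=headfit(im,st,ztop); y,M=yawof(st)
    print('head',c.round(4),round(r,1),'yaw',round(y,1),'q6',np.degrees(st['qpos'][5]).round(1),'pos',st['eef_pos'].round(4),'rr',np.linalg.norm(st['eef_pos'][:2]-c).round(4))
    print('F tool',(M.T@st['contact_force']).round(1),'|',(M.T@ctrl.get_state()['contact_force']).round(1))
    # white line
    u0=proj('wrist',[*c,ztop],st)[0]
    hsv=cv2.cvtColor(im,cv2.COLOR_BGR2HSV)
    v,u=np.mgrid[:420,:560]; rad=np.hypot(u-u0[0],v-u0[1])
    m=(hsv[...,1]<70)&(hsv[...,2]>150)&(rad<54)&(rad>20)
    if m.sum()>15:
        n,l,s,ce=cv2.connectedComponentsWithStats(m.astype(np.uint8));k=1+np.argmax(s[1:,4])
        p=ray('wrist',ce[k],ztop,st)[0,:2]-c
        print('line',s[k,4],'rad',np.linalg.norm(p).round(4),'world angle',np.degrees(np.arctan2(p[1],p[0])).round(1))
    return st
E
python3 - <<'E'
from h import *
look('w4')
E
```

```text
head [0.5221 0.0469] 22.4 yaw -159.7 q6 61.9 pos [0.4915 0.0337 0.1315] rr 0.0334
F tool [ 6.4 -2.1  0.4] | [ 5.4 -3.6 -0.5]
line 238 rad 0.0129 world angle 25.3
```

View pics/w4.png

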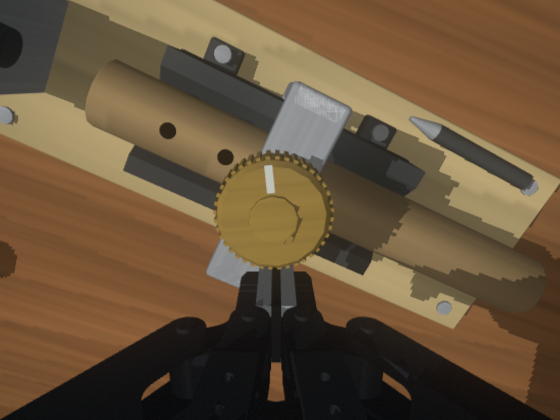

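The head turned 30° without slipping: the line stayed fixed in the wrist view and the force is about 6 N. I'll continue the stroke.

Request:
play_rows(
  steps=[
    {"claw":0,"tx":-0.017,"ty":-0.01,"tz":0.324,"ax":0,"ay":-6,"az":0},
    {"claw":0,"tx":-0.068,"ty":-0.02,"tz":0.645,"ax":0,"ay":-12,"az":0},
    {"claw":0,"tx":-0.152,"ty":-0.02,"tz":0.958,"ax":0,"ay":-18,"az":0},
    {"claw":0,"tx":-0.268,"ty":-0.03,"tz":1.261,"ax":0,"ay":-24,"az":0},
    {"claw":0,"tx":-0.415,"ty":-0.04,"tz":1.55,"ax":0,"ay":-30,"az":0},
    {"claw":0,"tx":-0.592,"ty":-0.05,"tz":1.822,"ax":0,"ay":-36,"az":0},
    {"claw":0,"tx":-0.796,"ty":-0.06,"tz":2.074,"ax":0,"ay":-42,"az":0},
    {"claw":0,"tx":-1.026,"ty":-0.06,"tz":2.304,"ax":0,"ay":-48,"az":0},
    {"claw":0,"tx":-1.278,"ty":-0.07,"tz":2.508,"ax":0,"ay":-54,"az":0},
    {"claw":0,"tx":-1.55,"ty":-0.08,"tz":2.685,"ax":0,"ay":-60,"az":0},
    {"claw":0,"tx":-1.839,"ty":-0.09,"tz":2.832,"ax":0,"ay":-66,"az":0},
    {"claw":0,"tx":-2.142,"ty":-0.1,"tz":2.948,"ax":0,"ay":-72,"az":0},
  ],
)

```text
time: 6.68
eef_pos: [0.5229, 0.0131, 0.1322]
tcp_rot: [0.511, -0.489, 0.49, -0.51]
contact_force: [-1.7, -3.3, -0.7]
opening: 0.001
```

```bash
python3 - <<'E'
from h import *
look('w5',.147)
E
```

```text
head [0.5209 0.0481] 22.6 yaw -87.6 q6 -12.0 pos [0.5229 0.0131 0.1322] rr 0.0351
F tool [ 3.2  0.8 -1.9] | [ 1.7  1.8 -0.8]
line 238 rad 0.0127 world angle 95.3
```

The line moved 70° and the press has fallen to about 3 N, so I'll add 1 mm of press and continue.

Request:
play_rows(
  steps=[
    {"claw":0,"tx":-0.1,"ty":0,"tz":0.1,"ax":0,"ay":-2,"az":0},
    {"claw":0,"tx":-0.168,"ty":-0.02,"tz":0.645,"ax":0,"ay":-12,"az":0},
    {"claw":0,"tx":-0.252,"ty":-0.02,"tz":0.958,"ax":0,"ay":-18,"az":0},
    {"claw":0,"tx":-0.368,"ty":-0.03,"tz":1.261,"ax":0,"ay":-24,"az":0},
    {"claw":0,"tx":-0.51,"ty":-0.04,"tz":1.55,"ax":0,"ay":-30,"az":0},
    {"claw":0,"tx":-0.68,"ty":-0.05,"tz":1.8,"ax":0,"ay":-36,"az":0},
    {"claw":0,"tx":-0.88,"ty":-0.06,"tz":2.04,"ax":0,"ay":-42,"az":0},
    {"claw":0,"tx":-1.1,"ty":-0.06,"tz":2.25,"ax":0,"ay":-48,"az":0},
    {"claw":0,"tx":-1.34,"ty":-0.07,"tz":2.44,"ax":0,"ay":-54,"az":0},
    {"claw":0,"tx":-1.6,"ty":-0.08,"tz":2.6,"ax":0,"ay":-60,"az":0},
    {"claw":0,"tx":-1.88,"ty":-0.09,"tz":2.74,"ax":0,"ay":-66,"az":0},
    {"claw":0,"tx":-2.17,"ty":-0.1,"tz":2.85,"ax":0,"ay":-72,"az":0},
  ],
)

```text
time: 7.73
eef_pos: [0.553, 0.0356, 0.1332]
tcp_rot: [0.701, -0.094, 0.1, -0.7]
contact_force: [7.3, -2.7, -7.4]
opening: -0.001
```

```bash
python3 - <<'E'
from h import *
look('w6',.1475)
E
```

```text
head [0.5192 0.0465] 22.2 yaw -15.8 q6 -80.9 pos [0.553  0.0356 0.1332] rr 0.0355
F tool [ 7.7  7.4 -0.6] | [ 6.6  7.6 -1.2]
line 230 rad 0.0127 world angle 162.4
```

Request:
play_rows(
  steps=[
    {"claw":0,"tx":-0.017,"ty":0.04,"tz":0.324,"ax":0,"ay":-6,"az":0},
    {"claw":0,"tx":-0.068,"ty":0.04,"tz":0.645,"ax":0,"ay":-12,"az":0},
    {"claw":0,"tx":-0.152,"ty":0.04,"tz":0.958,"ax":0,"ay":-18,"az":0},
    {"claw":0,"tx":-0.268,"ty":0.04,"tz":1.261,"ax":0,"ay":-24,"az":0},
    {"claw":0,"tx":-0.415,"ty":0.04,"tz":1.55,"ax":0,"ay":-30,"az":0},
    {"claw":0,"tx":-0.592,"ty":0.03,"tz":1.822,"ax":0,"ay":-36,"az":0},
    {"claw":0,"tx":-0.796,"ty":0.03,"tz":2.074,"ax":0,"ay":-42,"az":0},
    {"claw":0,"tx":-1.026,"ty":0.02,"tz":2.304,"ax":0,"ay":-48,"az":0},
    {"claw":0,"tx":-1.278,"ty":0.02,"tz":2.508,"ax":0,"ay":-54,"az":0},
    {"claw":0,"tx":-1.55,"ty":0.01,"tz":2.685,"ax":0,"ay":-60,"az":0},
  ],
)

```text
time: 8.62
eef_pos: [0.5456, 0.0684, 0.1336]
tcp_rot: [-0.655, -0.269, 0.262, 0.655]
contact_force: [6.4, 4.9, -5.0]
opening: -0.002
```

```bash
python3 - <<'E'
from h import *
look('w7',.148)
E
```

```text
head [0.52   0.0457] 21.5 yaw 44.2 q6 -137.8 pos [0.5456 0.0684 0.1336] rr 0.0342
F tool [ 8.   5.1 -0.9] | [ 7.7  4.2 -0.9]
```

View pics/w7.png

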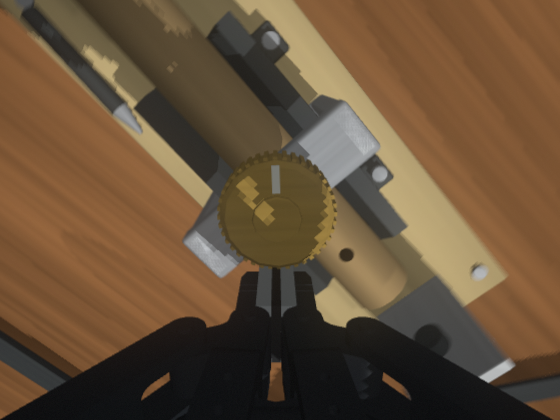

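The line is at (275,178), straight up in the tool view, so it's at world angle ≈ 224° and the head has turned about 230°. I'll back off, lift and unwind the wrist.

Request:
play_rows(
  steps=[
    {"claw":0,"tx":0.6,"ty":0,"tz":0,"ax":0,"ay":0,"az":0},
    {"claw":0,"tx":1.2,"ty":0,"tz":0,"ax":0,"ay":0,"az":0},
    {"claw":0,"tx":1.2,"ty":-2.5,"tz":0,"ax":0,"ay":0,"az":0},
    {"claw":0,"tx":1.2,"ty":-4.5,"tz":0,"ax":0,"ay":7,"az":0},
    {"claw":0,"tx":0.9,"ty":-4.5,"tz":0,"ax":0,"ay":14,"az":0},
    {"claw":0,"tx":0.3,"ty":-4.5,"tz":0,"ax":0,"ay":21,"az":0},
    {"claw":0,"tx":-0.3,"ty":-4.5,"tz":0,"ax":0,"ay":28,"az":0},
    {"claw":0,"tx":-0.9,"ty":-4.5,"tz":0,"ax":0,"ay":35,"az":0},
    {"claw":0,"tx":-1.5,"ty":-4.5,"tz":0,"ax":0,"ay":42,"az":0},
    {"claw":0,"tx":-2.1,"ty":-4.5,"tz":0,"ax":0,"ay":49,"az":0},
    {"claw":0,"tx":-2.7,"ty":-4.5,"tz":0,"ax":0,"ay":56,"az":0},
    {"claw":0,"tx":-3.3,"ty":-4.5,"tz":0,"ax":0,"ay":63,"az":0},
  ],
)

```text
time: 9.67
eef_pos: [0.5193, 0.0436, 0.1787]
tcp_rot: [0.697, -0.119, 0.119, -0.697]
contact_force: [0.7, -0.8, 0.0]
opening: 0.001
```

```bash
sed -i 's/^HEAD=.*/HEAD=np.array([0.5213,0.0458])/; s/hsv\[...,2\]>150/hsv[...,2]>110/' h.py; python3 - <<'E'
from h import *
st=ctrl.get_state(); goto(st,atyaw(-195,.047,.177),-195)
# line angle at start, from earlier pictures
for n,pos,yaw,c in (('w3',[.4892,.0509,.1313],170.06,0),):
    s=dict(eef_pos=np.array(pos),tcp_rot=np.array([0.061,0.704,-0.704,-0.061]))
    im=cv2.imread(f'pics/{n}.png');c,r=headfit(im,s,.146)
    for px in ([270,178],):
        p=ray('wrist',px,.146,s)[0,:2]-c;print('line0',np.degrees(np.arctan2(p[1],p[0])))
E
```

```text
yaw -19.38 pos [0.5193 0.0436 0.1787] q6 -77.0 F [ 0.7 -0.8  0. ] t 9.67
tx,ty,tz [-4.57  0.16 -0.09] ay 175.6
line0 -4.51590369077821
```

The line started at −4.5°, which agrees with the fixture's x axis.

Request:
play_rows(
  steps=[
    {"claw":0,"tx":-0.4,"ty":0,"tz":0,"ax":0,"ay":7,"az":0},
    {"claw":0,"tx":-0.8,"ty":0,"tz":0,"ax":0,"ay":14,"az":0},
    {"claw":0,"tx":-1.2,"ty":0,"tz":0,"ax":0,"ay":21,"az":0},
    {"claw":0,"tx":-1.6,"ty":0,"tz":0,"ax":0,"ay":28,"az":0},
    {"claw":0,"tx":-2,"ty":0,"tz":0,"ax":0,"ay":35,"az":0},
    {"claw":0,"tx":-2.4,"ty":0,"tz":0,"ax":0,"ay":42,"az":0},
    {"claw":0,"tx":-2.8,"ty":0,"tz":0,"ax":0,"ay":49,"az":0},
    {"claw":0,"tx":-3.2,"ty":0,"tz":0,"ax":0,"ay":56,"az":0},
    {"claw":0,"tx":-3.6,"ty":0,"tz":0,"ax":0,"ay":63,"az":0},
    {"claw":0,"tx":-4,"ty":0,"tz":0,"ax":0,"ay":70,"az":0},
    {"claw":0,"tx":-4.3,"ty":0,"tz":0,"ax":0,"ay":77,"az":0},
    {"claw":0,"tx":-4.6,"ty":0,"tz":0,"ax":0,"ay":84,"az":0},
  ],
)

```text
time: 10.67
eef_pos: [0.4758, 0.0588, 0.1787]
tcp_rot: [0.438, -0.555, 0.555, -0.438]
contact_force: [0.1, -0.4, 0.3]
opening: 0.001
```

Request:
play_rows(
  steps=[
    {"claw":0,"tx":0,"ty":0,"tz":0,"ax":0,"ay":7,"az":0},
    {"claw":0,"tx":0,"ty":0,"tz":0,"ax":0,"ay":14,"az":0},
    {"claw":0,"tx":0,"ty":0,"tz":0,"ax":0,"ay":21,"az":0},
    {"claw":0,"tx":0,"ty":0,"tz":0,"ax":0,"ay":28,"az":0},
    {"claw":0,"tx":0,"ty":0,"tz":0,"ax":0,"ay":35,"az":0},
    {"claw":0,"tx":0,"ty":0,"tz":0,"ax":0,"ay":42,"az":0},
    {"claw":0,"tx":0,"ty":0,"tz":0,"ax":0,"ay":49,"az":0},
    {"claw":0,"tx":0,"ty":0,"tz":0,"ax":0,"ay":56,"az":0},
    {"claw":0,"tx":0,"ty":0,"tz":0,"ax":0,"ay":63,"az":0},
    {"claw":0,"tx":0,"ty":0,"tz":0,"ax":0,"ay":70,"az":0},
    {"claw":0,"tx":0,"ty":0,"tz":0,"ax":0,"ay":77,"az":0},
    {"claw":0,"tx":0,"ty":0,"tz":0,"ax":0,"ay":84,"az":0},
  ],
)

```text
time: 11.67
eef_pos: [0.4761, 0.0588, 0.1788]
tcp_rot: [-0.046, -0.706, 0.706, 0.045]
contact_force: [-0.5, -0.1, 0.3]
opening: -0.002
```

```bash
python3 - <<'E'
from h import *
st=look('w8',.148); goto(st,atyaw(-190,.043,.133),-190); goto(st,atyaw(-190,.031,.133),-190)
E
```

```text
head [0.5217 0.0454] 21.9 yaw 172.6 q6 92.3 pos [0.4761 0.0588 0.1788] rr 0.0475
F tool [ 0.5 -0.3  0.2] | [0.  0.8 0.1]
line 438 rad 0.023 world angle 170.9
yaw 172.62 pos [0.4761 0.0588 0.1788] q6 92.3 F [-0.5 -0.1  0.3] t 11.67
tx,ty,tz [-0.36  4.58  0.51] ay 362.6
yaw 172.62 pos [0.4761 0.0588 0.1788] q6 92.3 F [-0.5 -0.1  0.3] t 11.67
tx,ty,tz [-1.55  4.58  0.56] ay 362.6
```

View pics/w8.png

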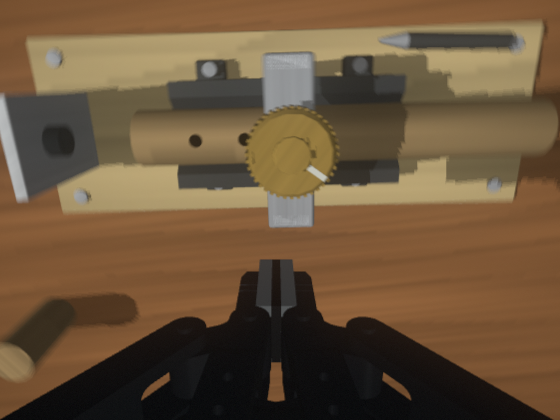

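The line is now at (317,173) about the centre (292,152), so the turn so far is ≈ 227° of 720°. Two more strokes of about 245° will finish it.

```bash
python3 - <<'E'
from h import *
st=ctrl.get_state(); goto(st,atyaw(-200,.043,.133),-200); goto(st,atyaw(-200,.031,.133),-200)
E
```

```text
yaw 172.41 pos [0.476  0.0588 0.1787] q6 92.5 F [-0.1 -0.1 -0.8] t 11.72
tx,ty,tz [-0.46  4.57 -0.24] ay 372.4
yaw 172.41 pos [0.476  0.0588 0.1787] q6 92.5 F [-0.1 -0.1 -0.8] t 11.72
tx,ty,tz [-1.63  4.57  0.02] ay 372.4
```

Request:
play_rows(
  steps=[
    {"claw":0,"tx":0,"ty":1.5,"tz":-0.2,"ax":0,"ay":6,"az":0},
    {"claw":0,"tx":0,"ty":3,"tz":-0.2,"ax":0,"ay":12,"az":0},
    {"claw":0,"tx":0,"ty":4.2,"tz":-0.2,"ax":0,"ay":12,"az":0},
    {"claw":0,"tx":-0.4,"ty":4.6,"tz":-0.2,"ax":0,"ay":12,"az":0},
    {"claw":0,"tx":-0.8,"ty":4.6,"tz":-0.15,"ax":0,"ay":12,"az":0},
    {"claw":0,"tx":-1.1,"ty":4.6,"tz":-0.1,"ax":0,"ay":12,"az":0},
    {"claw":0,"tx":-1.3,"ty":4.6,"tz":-0.05,"ax":0,"ay":12,"az":0},
    {"claw":0,"tx":-1.45,"ty":4.6,"tz":0,"ax":0,"ay":12,"az":0},
    {"claw":0,"tx":-1.55,"ty":4.6,"tz":0,"ax":0,"ay":12,"az":0},
    {"claw":0,"tx":-1.62,"ty":4.6,"tz":0,"ax":0,"ay":12,"az":0},
    {"claw":0,"tx":-1.62,"ty":4.6,"tz":0,"ax":0,"ay":12,"az":0},
  ],
)

```text
time: 12.63
eef_pos: [0.4911, 0.0571, 0.1335]
tcp_rot: [-0.115, -0.697, 0.697, 0.117]
contact_force: [-4.9, 1.0, 5.3]
opening: -0.001
```

```bash
python3 - <<'E'
from h import *
st=look('w9',.148); goto(st,atyaw(-200,.031,.133),-200)
E
```

```text
head [0.5218 0.0459] 21.7 yaw 161.1 q6 103.8 pos [0.4911 0.0571 0.1335] rr 0.0327
F tool [ 5.  -5.3  0.6] | [ 5.3 -6.9  0.8]
line 182 rad 0.0152 world angle -136.6
yaw 161.08 pos [0.4911 0.0571 0.1335] q6 103.8 F [-4.9  1.   5.3] t 12.63
tx,ty,tz [-0.13  0.05  0.03] ay 361.1
```

Request:
play_rows(
  steps=[
    {"claw":0,"tx":-0.06,"ty":-0.03,"tz":0.324,"ax":0,"ay":-6,"az":0},
    {"claw":0,"tx":-0.12,"ty":-0.04,"tz":0.645,"ax":0,"ay":-12,"az":0},
    {"claw":0,"tx":-0.2,"ty":-0.05,"tz":0.958,"ax":0,"ay":-18,"az":0},
    {"claw":0,"tx":-0.318,"ty":-0.05,"tz":1.261,"ax":0,"ay":-24,"az":0},
    {"claw":0,"tx":-0.46,"ty":-0.06,"tz":1.55,"ax":0,"ay":-30,"az":0},
    {"claw":0,"tx":-0.63,"ty":-0.06,"tz":1.82,"ax":0,"ay":-36,"az":0},
    {"claw":0,"tx":-0.84,"ty":-0.07,"tz":2.05,"ax":0,"ay":-42,"az":0},
    {"claw":0,"tx":-1.06,"ty":-0.07,"tz":2.27,"ax":0,"ay":-48,"az":0},
    {"claw":0,"tx":-1.31,"ty":-0.08,"tz":2.47,"ax":0,"ay":-54,"az":0},
    {"claw":0,"tx":-1.58,"ty":-0.08,"tz":2.64,"ax":0,"ay":-60,"az":0},
    {"claw":0,"tx":-1.86,"ty":-0.09,"tz":2.79,"ax":0,"ay":-66,"az":0},
    {"claw":0,"tx":-2.17,"ty":-0.1,"tz":2.9,"ax":0,"ay":-72,"az":0},
  ],
)

```text
time: 13.68
eef_pos: [0.5015, 0.0204, 0.1341]
tcp_rot: [0.32, -0.631, 0.632, -0.316]
contact_force: [-6.5, -6.1, 4.6]
opening: -0.0
```

```bash
python3 - <<'E'
from h import *
st=look('w10',.1485)
E
```

```text
head [0.5224 0.0475] 22.6 yaw -126.5 q6 27.6 pos [0.5015 0.0204 0.1341] rr 0.0342
F tool [ 8.8 -4.5 -1.6] | [ 9.1 -3.7 -0.6]
line 215 rad 0.0152 world angle -69.6
```

Request:
play_rows(
  steps=[
    {"claw":0,"tx":-0.017,"ty":-0.03,"tz":0.324,"ax":0,"ay":-6,"az":0},
    {"claw":0,"tx":-0.068,"ty":-0.04,"tz":0.645,"ax":0,"ay":-12,"az":0},
    {"claw":0,"tx":-0.152,"ty":-0.04,"tz":0.958,"ax":0,"ay":-18,"az":0},
    {"claw":0,"tx":-0.268,"ty":-0.05,"tz":1.261,"ax":0,"ay":-24,"az":0},
    {"claw":0,"tx":-0.415,"ty":-0.05,"tz":1.55,"ax":0,"ay":-30,"az":0},
    {"claw":0,"tx":-0.592,"ty":-0.06,"tz":1.822,"ax":0,"ay":-36,"az":0},
    {"claw":0,"tx":-0.796,"ty":-0.06,"tz":2.074,"ax":0,"ay":-42,"az":0},
    {"claw":0,"tx":-1.026,"ty":-0.07,"tz":2.304,"ax":0,"ay":-48,"az":0},
    {"claw":0,"tx":-1.278,"ty":-0.07,"tz":2.508,"ax":0,"ay":-54,"az":0},
    {"claw":0,"tx":-1.55,"ty":-0.08,"tz":2.685,"ax":0,"ay":-60,"az":0},
    {"claw":0,"tx":-1.839,"ty":-0.08,"tz":2.832,"ax":0,"ay":-66,"az":0},
    {"claw":0,"tx":-2.142,"ty":-0.08,"tz":2.948,"ax":0,"ay":-72,"az":0},
  ],
)

```text
time: 14.73
eef_pos: [0.5411, 0.0194, 0.135]
tcp_rot: [0.629, -0.322, 0.327, -0.627]
contact_force: [2.7, -4.5, -1.3]
opening: -0.001
```

```bash
python3 - <<'E'
from h import *
st=look('w11',.149)
E
```

```text
head [0.5197 0.0477] 22.6 yaw -54.6 q6 -43.8 pos [0.5411 0.0194 0.135 ] rr 0.0354
F tool [ 5.2  1.3 -0.4] | [ 6.1  2.5 -0.2]
line 207 rad 0.0154 world angle 6.6
```

Request:
play_rows(
  steps=[
    {"claw":0,"tx":-0.05,"ty":0,"tz":0.324,"ax":0,"ay":-6,"az":0},
    {"claw":0,"tx":-0.11,"ty":0,"tz":0.645,"ax":0,"ay":-12,"az":0},
    {"claw":0,"tx":-0.19,"ty":0,"tz":0.958,"ax":0,"ay":-18,"az":0},
    {"claw":0,"tx":-0.3,"ty":0,"tz":1.261,"ax":0,"ay":-24,"az":0},
    {"claw":0,"tx":-0.44,"ty":0,"tz":1.55,"ax":0,"ay":-30,"az":0},
    {"claw":0,"tx":-0.61,"ty":0,"tz":1.82,"ax":0,"ay":-36,"az":0},
    {"claw":0,"tx":-0.81,"ty":0,"tz":2.07,"ax":0,"ay":-42,"az":0},
    {"claw":0,"tx":-1.04,"ty":-0.01,"tz":2.29,"ax":0,"ay":-48,"az":0},
    {"claw":0,"tx":-1.29,"ty":-0.02,"tz":2.49,"ax":0,"ay":-54,"az":0},
    {"claw":0,"tx":-1.56,"ty":-0.02,"tz":2.66,"ax":0,"ay":-60,"az":0},
    {"claw":0,"tx":-1.85,"ty":-0.03,"tz":2.81,"ax":0,"ay":-66,"az":0},
    {"claw":0,"tx":-2.15,"ty":-0.03,"tz":2.92,"ax":0,"ay":-72,"az":0},
  ],
)

```text
time: 15.78
eef_pos: [0.5532, 0.056, 0.1356]
tcp_rot: [0.7, 0.109, -0.104, -0.698]
contact_force: [3.7, 0.7, -2.1]
opening: -0.001
```

```bash
python3 - <<'E'
from h import *
st=look('w12',.150)
E
```

```text
head [0.5197 0.0461] 21.7 yaw 17.4 q6 -112.0 pos [0.5532 0.056  0.1356] rr 0.035
F tool [ 3.7  2.2 -0.5] | [ 4.7  0.9 -0.5]
line 217 rad 0.0149 world angle 81.0
```

Request:
play_rows(
  steps=[
    {"claw":0,"tx":-0.06,"ty":0,"tz":0.324,"ax":0,"ay":-6,"az":0},
    {"claw":0,"tx":-0.118,"ty":0,"tz":0.645,"ax":0,"ay":-12,"az":0},
    {"claw":0,"tx":-0.202,"ty":0,"tz":0.958,"ax":0,"ay":-18,"az":0},
    {"claw":0,"tx":-0.318,"ty":-0.01,"tz":1.261,"ax":0,"ay":-24,"az":0},
    {"claw":0,"tx":-0.465,"ty":-0.02,"tz":1.55,"ax":0,"ay":-30,"az":0},
    {"claw":0,"tx":-0.465,"ty":-0.02,"tz":1.55,"ax":0,"ay":-30,"az":0},
  ],
)

```text
time: 16.33
eef_pos: [0.5434, 0.0707, 0.1358]
tcp_rot: [0.648, 0.285, -0.281, -0.648]
contact_force: [3.6, 3.9, -1.1]
opening: -0.004
```

```bash
python3 - <<'E'
from h import *
st=look('w13',.150)
E
```

```text
head [0.52   0.0457] 21.6 yaw 47.1 q6 -140.5 pos [0.5434 0.0707 0.1358] rr 0.0343
F tool [5.3 1.1 0. ] | [ 5.3  0.3 -0.4]
line 183 rad 0.0149 world angle 113.3
```

Request:
play_rows(
  steps=[
    {"claw":0,"tx":0.6,"ty":0,"tz":0,"ax":0,"ay":0,"az":0},
    {"claw":0,"tx":1.2,"ty":0,"tz":0,"ax":0,"ay":0,"az":0},
    {"claw":0,"tx":1.2,"ty":-2.5,"tz":0,"ax":0,"ay":0,"az":0},
    {"claw":0,"tx":1.2,"ty":-4.5,"tz":0,"ax":0,"ay":7,"az":0},
    {"claw":0,"tx":0.9,"ty":-4.5,"tz":0,"ax":0,"ay":14,"az":0},
    {"claw":0,"tx":0.3,"ty":-4.5,"tz":0,"ax":0,"ay":21,"az":0},
    {"claw":0,"tx":-0.3,"ty":-4.5,"tz":0,"ax":0,"ay":28,"az":0},
    {"claw":0,"tx":-0.9,"ty":-4.5,"tz":0,"ax":0,"ay":35,"az":0},
    {"claw":0,"tx":-1.5,"ty":-4.5,"tz":0,"ax":0,"ay":42,"az":0},
    {"claw":0,"tx":-2.1,"ty":-4.5,"tz":0,"ax":0,"ay":49,"az":0},
    {"claw":0,"tx":-2.7,"ty":-4.5,"tz":0,"ax":0,"ay":56,"az":0},
    {"claw":0,"tx":-3.3,"ty":-4.5,"tz":0,"ax":0,"ay":63,"az":0},
  ],
)

```text
time: 17.38
eef_pos: [0.5191, 0.0452, 0.1796]
tcp_rot: [0.7, -0.101, 0.1, -0.7]
contact_force: [0.2, -0.8, -0.5]
opening: 0.001
```

```bash
python3 - <<'E'
from h import *
st=ctrl.get_state(); goto(st,atyaw(-195,.047,.179),-195)
E
```

```text
yaw -16.34 pos [0.5191 0.0452 0.1796] q6 -79.8 F [ 0.2 -0.8 -0.5] t 17.38
tx,ty,tz [-4.5   0.07  0.01] ay 178.7
```

The turn is now ≈ 478°, leaving 242°. I'll unwind again for the last stroke.

Request:
play_rows(
  steps=[
    {"claw":0,"tx":-0.4,"ty":0,"tz":0,"ax":0,"ay":7,"az":0},
    {"claw":0,"tx":-0.8,"ty":0,"tz":0,"ax":0,"ay":14,"az":0},
    {"claw":0,"tx":-1.2,"ty":0,"tz":0,"ax":0,"ay":21,"az":0},
    {"claw":0,"tx":-1.6,"ty":0,"tz":0,"ax":0,"ay":28,"az":0},
    {"claw":0,"tx":-2,"ty":0,"tz":0,"ax":0,"ay":35,"az":0},
    {"claw":0,"tx":-2.4,"ty":0,"tz":0,"ax":0,"ay":42,"az":0},
    {"claw":0,"tx":-2.8,"ty":0,"tz":0,"ax":0,"ay":49,"az":0},
    {"claw":0,"tx":-3.2,"ty":0,"tz":0,"ax":0,"ay":56,"az":0},
    {"claw":0,"tx":-3.6,"ty":0,"tz":0,"ax":0,"ay":63,"az":0},
    {"claw":0,"tx":-4,"ty":0,"tz":0,"ax":0,"ay":70,"az":0},
    {"claw":0,"tx":-4.3,"ty":0,"tz":0,"ax":0,"ay":77,"az":0},
    {"claw":0,"tx":-4.6,"ty":0,"tz":0,"ax":0,"ay":84,"az":0},
  ],
)

```text
time: 18.38
eef_pos: [0.4749, 0.0581, 0.1797]
tcp_rot: [-0.453, 0.543, -0.543, 0.453]
contact_force: [-0.5, -0.2, -0.1]
opening: 0.002
```

Request:
play_rows(
  steps=[
    {"claw":0,"tx":0,"ty":0,"tz":0,"ax":0,"ay":7,"az":0},
    {"claw":0,"tx":0,"ty":0,"tz":0,"ax":0,"ay":14,"az":0},
    {"claw":0,"tx":0,"ty":0,"tz":0,"ax":0,"ay":21,"az":0},
    {"claw":0,"tx":0,"ty":0,"tz":0,"ax":0,"ay":28,"az":0},
    {"claw":0,"tx":0,"ty":0,"tz":0,"ax":0,"ay":35,"az":0},
    {"claw":0,"tx":0,"ty":0,"tz":0,"ax":0,"ay":42,"az":0},
    {"claw":0,"tx":0,"ty":0,"tz":0,"ax":0,"ay":49,"az":0},
    {"claw":0,"tx":0,"ty":0,"tz":0,"ax":0,"ay":56,"az":0},
    {"claw":0,"tx":0,"ty":0,"tz":0,"ax":0,"ay":63,"az":0},
    {"claw":0,"tx":0,"ty":0,"tz":0,"ax":0,"ay":70,"az":0},
    {"claw":0,"tx":0,"ty":0,"tz":0,"ax":0,"ay":77,"az":0},
    {"claw":0,"tx":0,"ty":0,"tz":0,"ax":0,"ay":84,"az":0},
  ],
)

```text
time: 19.38
eef_pos: [0.4751, 0.0581, 0.1797]
tcp_rot: [-0.026, -0.706, 0.707, 0.027]
contact_force: [-0.9, 0.5, 0.0]
opening: 0.002
```

```bash
python3 - <<'E'
from h import *
st=look('w14',.150); goto(st,atyaw(-197,.043,.136),-197); goto(st,atyaw(-197,.031,.136),-197)
E
```

```text
head [0.5213 0.0455] 21.8 yaw 175.7 q6 89.2 pos [0.4751 0.0581 0.1797] rr 0.0479
F tool [ 0.9 -0.  -0.5] | [-0.2  0.2  0.3]
line 440 rad 0.0227 world angle 170.0
yaw 175.66 pos [0.4751 0.0581 0.1797] q6 89.2 F [-0.9  0.5  0. ] t 19.38
tx,ty,tz [-0.51  4.37 -0.07] ay 372.7
yaw 175.66 pos [0.4751 0.0581 0.1797] q6 89.2 F [-0.9  0.5  0. ] t 19.38
tx,ty,tz [-1.68  4.37  0.19] ay 372.7
```

Request:
play_rows(
  steps=[
    {"claw":0,"tx":0,"ty":1.5,"tz":0,"ax":0,"ay":6,"az":0},
    {"claw":0,"tx":0,"ty":3,"tz":0,"ax":0,"ay":13,"az":0},
    {"claw":0,"tx":0,"ty":4,"tz":0,"ax":0,"ay":13,"az":0},
    {"claw":0,"tx":-0.4,"ty":4.4,"tz":0,"ax":0,"ay":13,"az":0},
    {"claw":0,"tx":-0.8,"ty":4.4,"tz":0.05,"ax":0,"ay":13,"az":0},
    {"claw":0,"tx":-1.1,"ty":4.4,"tz":0.1,"ax":0,"ay":13,"az":0},
    {"claw":0,"tx":-1.3,"ty":4.4,"tz":0.15,"ax":0,"ay":13,"az":0},
    {"claw":0,"tx":-1.45,"ty":4.4,"tz":0.2,"ax":0,"ay":13,"az":0},
    {"claw":0,"tx":-1.55,"ty":4.4,"tz":0.2,"ax":0,"ay":13,"az":0},
    {"claw":0,"tx":-1.65,"ty":4.4,"tz":0.2,"ax":0,"ay":13,"az":0},
    {"claw":0,"tx":-1.68,"ty":4.4,"tz":0.2,"ax":0,"ay":13,"az":0},
  ],
)

```text
time: 20.35
eef_pos: [0.4906, 0.0553, 0.1366]
tcp_rot: [0.102, 0.699, -0.699, -0.105]
contact_force: [-7.1, 1.2, 6.8]
opening: -0.0
```

```bash
python3 - <<'E'
from h import *
st=look('w15',.150)
E
```

```text
head [0.5218 0.0459] 21.7 yaw 163.1 q6 101.5 pos [0.4906 0.0553 0.1366] rr 0.0326
F tool [ 7.1 -6.7  0.9] | [ 7.3 -6.8  0.7]
line 204 rad 0.0153 world angle 120.8
```

View pics/w15.png

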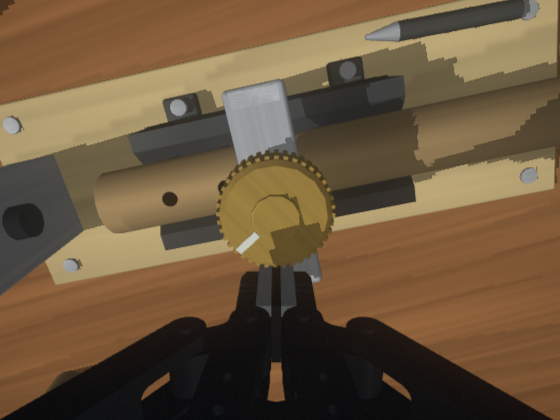

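The line is at (248,242) with the tip seated on the rim at about 7 N. Last stroke.

Request:
play_rows(
  steps=[
    {"claw":0,"tx":-0.017,"ty":-0.03,"tz":0.324,"ax":0,"ay":-6,"az":0},
    {"claw":0,"tx":-0.07,"ty":-0.06,"tz":0.645,"ax":0,"ay":-12,"az":0},
    {"claw":0,"tx":-0.16,"ty":-0.09,"tz":0.958,"ax":0,"ay":-18,"az":0},
    {"claw":0,"tx":-0.28,"ty":-0.1,"tz":1.261,"ax":0,"ay":-24,"az":0},
    {"claw":0,"tx":-0.43,"ty":-0.1,"tz":1.55,"ax":0,"ay":-30,"az":0},
    {"claw":0,"tx":-0.61,"ty":-0.1,"tz":1.82,"ax":0,"ay":-36,"az":0},
    {"claw":0,"tx":-0.82,"ty":-0.11,"tz":2.05,"ax":0,"ay":-42,"az":0},
    {"claw":0,"tx":-1.05,"ty":-0.11,"tz":2.27,"ax":0,"ay":-48,"az":0},
    {"claw":0,"tx":-1.31,"ty":-0.12,"tz":2.47,"ax":0,"ay":-54,"az":0},
    {"claw":0,"tx":-1.58,"ty":-0.12,"tz":2.64,"ax":0,"ay":-60,"az":0},
    {"claw":0,"tx":-1.86,"ty":-0.13,"tz":2.79,"ax":0,"ay":-66,"az":0},
    {"claw":0,"tx":-2.16,"ty":-0.13,"tz":2.9,"ax":0,"ay":-72,"az":0},
  ],
)

```text
time: 21.4
eef_pos: [0.5028, 0.0194, 0.1373]
tcp_rot: [0.331, -0.625, 0.626, -0.327]
contact_force: [-3.7, -4.9, 3.4]
opening: -0.002
```

```bash
python3 - <<'E'
from h import *
st=look('w16',.1505)
E
```

```text
head [0.522  0.0476] 22.6 yaw -124.5 q6 25.4 pos [0.5028 0.0194 0.1373] rr 0.0342
F tool [ 6.1 -3.4 -0.3] | [ 7.3 -1.6 -1. ]
line 198 rad 0.0159 world angle -167.1
```

Request:
play_rows(
  steps=[
    {"claw":0,"tx":-0.037,"ty":-0.03,"tz":0.324,"ax":0,"ay":-6,"az":0},
    {"claw":0,"tx":-0.098,"ty":-0.04,"tz":0.645,"ax":0,"ay":-12,"az":0},
    {"claw":0,"tx":-0.182,"ty":-0.04,"tz":0.958,"ax":0,"ay":-18,"az":0},
    {"claw":0,"tx":-0.298,"ty":-0.05,"tz":1.261,"ax":0,"ay":-24,"az":0},
    {"claw":0,"tx":-0.445,"ty":-0.05,"tz":1.55,"ax":0,"ay":-30,"az":0},
    {"claw":0,"tx":-0.622,"ty":-0.06,"tz":1.822,"ax":0,"ay":-36,"az":0},
    {"claw":0,"tx":-0.82,"ty":-0.06,"tz":2.06,"ax":0,"ay":-42,"az":0},
    {"claw":0,"tx":-1.045,"ty":-0.07,"tz":2.29,"ax":0,"ay":-48,"az":0},
    {"claw":0,"tx":-1.295,"ty":-0.07,"tz":2.49,"ax":0,"ay":-54,"az":0},
    {"claw":0,"tx":-1.565,"ty":-0.08,"tz":2.665,"ax":0,"ay":-60,"az":0},
    {"claw":0,"tx":-1.85,"ty":-0.08,"tz":2.81,"ax":0,"ay":-66,"az":0},
    {"claw":0,"tx":-2.15,"ty":-0.08,"tz":2.925,"ax":0,"ay":-72,"az":0},
  ],
)

```text
time: 22.45
eef_pos: [0.5417, 0.0198, 0.1382]
tcp_rot: [0.635, -0.311, 0.315, -0.633]
contact_force: [2.7, -4.8, -2.3]
opening: -0.0
```

Request:
play_rows(
  steps=[
    {"claw":0,"tx":-0.05,"ty":0,"tz":0.324,"ax":0,"ay":-6,"az":0},
    {"claw":0,"tx":-0.11,"ty":0,"tz":0.645,"ax":0,"ay":-12,"az":0},
    {"claw":0,"tx":-0.19,"ty":0,"tz":0.958,"ax":0,"ay":-18,"az":0},
    {"claw":0,"tx":-0.3,"ty":0,"tz":1.261,"ax":0,"ay":-24,"az":0},
    {"claw":0,"tx":-0.44,"ty":0,"tz":1.55,"ax":0,"ay":-30,"az":0},
    {"claw":0,"tx":-0.61,"ty":0,"tz":1.82,"ax":0,"ay":-36,"az":0},
    {"claw":0,"tx":-0.81,"ty":0,"tz":2.07,"ax":0,"ay":-42,"az":0},
    {"claw":0,"tx":-1.04,"ty":-0.01,"tz":2.29,"ax":0,"ay":-48,"az":0},
    {"claw":0,"tx":-1.29,"ty":-0.02,"tz":2.49,"ax":0,"ay":-54,"az":0},
    {"claw":0,"tx":-1.56,"ty":-0.02,"tz":2.66,"ax":0,"ay":-60,"az":0},
    {"claw":0,"tx":-1.85,"ty":-0.03,"tz":2.81,"ax":0,"ay":-66,"az":0},
    {"claw":0,"tx":-2.15,"ty":-0.03,"tz":2.92,"ax":0,"ay":-72,"az":0},
  ],
)

```text
time: 23.45
eef_pos: [0.5529, 0.0565, 0.1388]
tcp_rot: [0.697, 0.121, -0.116, -0.697]
contact_force: [5.4, 1.3, -2.4]
opening: -0.001
```

```bash
python3 - <<'E'
from h import *
st=look('w17',.152)
E
```

```text
head [0.5197 0.0461] 21.7 yaw 19.4 q6 -114.0 pos [0.5529 0.0565 0.1388] rr 0.0349
F tool [ 5.5  2.4 -0.6] | [ 6.2  1.7 -0.1]
line 154 rad 0.0157 world angle -24.4
```

The turn is now ≈ 700°. An 18° finish, then back off and lift.

Request:
play_rows(
  steps=[
    {"claw":0,"tx":-0.03,"ty":0,"tz":0.324,"ax":0,"ay":-6,"az":0},
    {"claw":0,"tx":-0.09,"ty":0,"tz":0.645,"ax":0,"ay":-12,"az":0},
    {"claw":0,"tx":-0.18,"ty":0,"tz":0.958,"ax":0,"ay":-18,"az":0},
    {"claw":0,"tx":-0.18,"ty":0,"tz":0.958,"ax":0,"ay":-18,"az":0},
    {"claw":0,"tx":0.4,"ty":0,"tz":0.958,"ax":0,"ay":-18,"az":0},
    {"claw":0,"tx":1.2,"ty":0,"tz":1.5,"ax":0,"ay":-18,"az":0},
    {"claw":0,"tx":1.2,"ty":-2.5,"tz":1.5,"ax":0,"ay":-18,"az":0},
    {"claw":0,"tx":1.2,"ty":-5,"tz":1.5,"ax":0,"ay":-18,"az":0},
    {"claw":0,"tx":1.2,"ty":-7.5,"tz":1.5,"ax":0,"ay":-18,"az":0},
    {"claw":0,"tx":1.2,"ty":-7.5,"tz":1.5,"ax":0,"ay":-18,"az":0},
  ],
)

```text
time: 24.33
eef_pos: [0.5606, 0.0748, 0.2197]
tcp_rot: [0.672, 0.228, -0.221, -0.669]
contact_force: [0.9, -0.4, 0.3]
opening: -0.001
```

```bash
python3 - <<'E'
from h import *
st=look('w18',.152); y,M=yawof(st); print(y)
im,d=cams.read_camera('wrist'); np.save('pics/w18.npy',d)
im,d=cams.read_camera('top'); cv2.imwrite('pics/top18.png',im)
E
```

```text
head [0.5201 0.046 ] 21.8 yaw 37.1 q6 -129.7 pos [0.5606 0.0748 0.2197] rr 0.0498
F tool [ 0.5 -0.3 -0.9] | [-0.1 -0.3 -0.6]
line 727 rad 0.0241 world angle -9.4
37.07881149282797
```

View pics/w18.png

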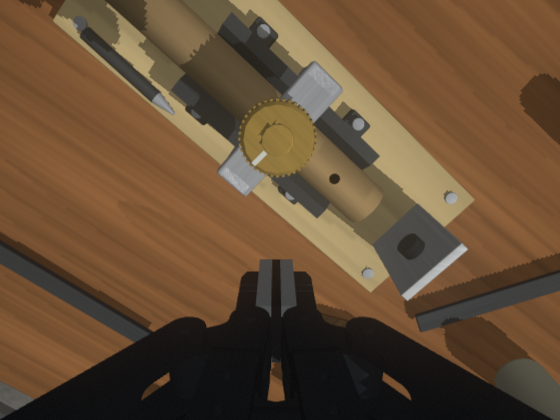

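The line is at (259,158) about the centre (277,138), which is world angle ≈ −4.9° against −4.5° at the start. That's two full turns to within a degree. Next I'll move to the dowel's push end.

```bash
cat >> h.py <<'E'
FO=np.array([0.5210,0.0458]);FY=np.array([np.cos(np.radians(85.0)),np.sin(np.radians(85.0))]);FX=np.array([FY[1],-FY[0]])
def fw(x,y,z): return [*(FO+x*FX+y*FY),z]
E
python3 - <<'E'
from h import *
st=ctrl.get_state(); goto(st,fw(0,-.199,.22),-95)
print('stop end', (ray('wrist',[[383,196]],.085,st)[0,:2]-FO)@FY)
E
```

```text
yaw 37.07 pos [0.557  0.0748 0.2129] q6 -129.8 F [-0.3  0.3 -0.6] t 24.48
tx,ty,tz [-17.96  -0.71 -14.92] ay 132.1
stop end 0.09308313603432289
```

View pics/top18.png

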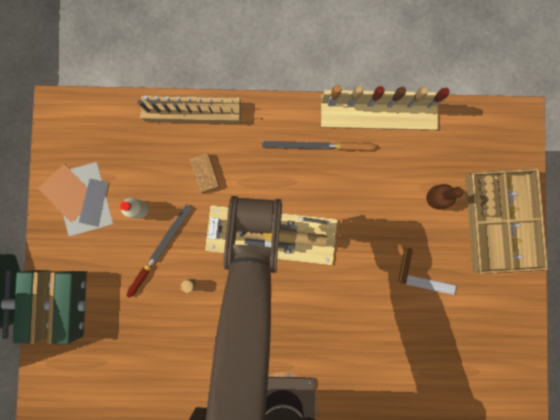

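The dowel's stop end is still at y ≈ 0.094, and the bystanders are undisturbed. Moving to behind the push end, keeping high.

Request:
play_rows(
  steps=[
    {"claw":0,"tx":-1.5,"ty":-1,"tz":-1.2,"ax":0,"ay":7,"az":0},
    {"claw":0,"tx":-3,"ty":-1,"tz":-2.5,"ax":0,"ay":14,"az":0},
    {"claw":0,"tx":-4.5,"ty":-1,"tz":-3.7,"ax":0,"ay":21,"az":0},
    {"claw":0,"tx":-6,"ty":-1,"tz":-5,"ax":0,"ay":28,"az":0},
    {"claw":0,"tx":-7.5,"ty":-1,"tz":-6.2,"ax":0,"ay":35,"az":0},
    {"claw":0,"tx":-9,"ty":-1,"tz":-7.5,"ax":0,"ay":42,"az":0},
    {"claw":0,"tx":-10.5,"ty":-1,"tz":-8.7,"ax":0,"ay":49,"az":0},
    {"claw":0,"tx":-12,"ty":-1,"tz":-10,"ax":0,"ay":56,"az":0},
    {"claw":0,"tx":-13.5,"ty":-1,"tz":-11.2,"ax":0,"ay":63,"az":0},
    {"claw":0,"tx":-15,"ty":-1,"tz":-12.5,"ax":0,"ay":70,"az":0},
    {"claw":0,"tx":-16.5,"ty":-1,"tz":-13.7,"ax":0,"ay":77,"az":0},
    {"claw":0,"tx":-18,"ty":-1,"tz":-14.9,"ax":0,"ay":84,"az":0},
  ],
)

```text
time: 25.48
eef_pos: [0.502, -0.1532, 0.221]
tcp_rot: [-0.648, 0.285, -0.282, 0.648]
contact_force: [0.5, -0.5, -0.0]
opening: -0.001
```

Request:
play_rows(
  steps=[
    {"claw":0,"tx":0,"ty":0,"tz":0,"ax":0,"ay":7,"az":0},
    {"claw":0,"tx":0,"ty":0,"tz":0,"ax":0,"ay":14,"az":0},
    {"claw":0,"tx":0,"ty":0,"tz":0,"ax":0,"ay":21,"az":0},
    {"claw":0,"tx":0,"ty":0,"tz":0,"ax":0,"ay":28,"az":0},
    {"claw":0,"tx":0,"ty":0,"tz":0,"ax":0,"ay":35,"az":0},
    {"claw":0,"tx":0,"ty":0,"tz":0,"ax":0,"ay":42,"az":0},
    {"claw":0,"tx":0,"ty":0,"tz":0,"ax":0,"ay":48,"az":0},
    {"claw":0,"tx":0,"ty":0,"tz":0,"ax":0,"ay":48,"az":0},
  ],
)

```text
time: 26.15
eef_pos: [0.5023, -0.1523, 0.221]
tcp_rot: [-0.478, 0.523, -0.52, 0.477]
contact_force: [0.2, -0.3, -0.3]
opening: -0.0
```

```bash
python3 - <<'E'
from h import *
st=ctrl.get_state()
im,d=cams.read_camera('wrist');cv2.imwrite('pics/w19.png',im);np.save('pics/w19.npy',d)
goto(st,fw(0,-.199,.056),-95)
C=cloud('wrist',d,st);z=C[...,2]
m=(z>.075)&(z<.1)
Q=C[m][:,:2]-FO; y=Q@FY; x=Q@FX
k=(abs(x)<.03)&(y<-.09)
print('dowel y min',np.percentile(y[k],[0.5,1,2,5]),'x range',np.percentile(x[k],[2,50,98]),'ztop',np.percentile(z[m][k],95))
E
```

```text
yaw -95.04 pos [ 0.5023 -0.1523  0.221 ] q6 -22.9 F [ 0.2 -0.3 -0.3] t 26.15
tx,ty,tz [ 0.03 16.5   0.19] ay -0.0
dowel y min [-0.16204761 -0.16160326 -0.16077931 -0.15834491] x range [-0.01726153 -0.00061197  0.01602861] ztop 0.09102438099730148
```

View pics/w19.png

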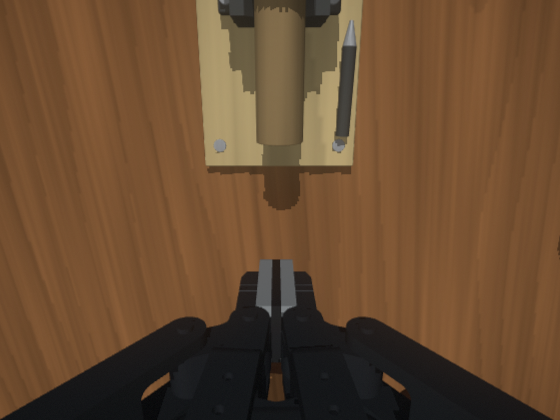

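The dowel's push end is at fixture y = −0.162 and the tip is 0.6 mm off its axis. I'll descend behind it.

Request:
play_rows(
  steps=[
    {"claw":0,"tx":0,"ty":3.5,"tz":0.15,"ax":0,"ay":0,"az":0},
    {"claw":0,"tx":0,"ty":7,"tz":0.15,"ax":0,"ay":0,"az":0},
    {"claw":0,"tx":0,"ty":10.5,"tz":0.15,"ax":0,"ay":0,"az":0},
    {"claw":0,"tx":0,"ty":13.5,"tz":0.15,"ax":0,"ay":0,"az":0},
    {"claw":0,"tx":0,"ty":15.5,"tz":0.15,"ax":0,"ay":0,"az":0},
    {"claw":0,"tx":0,"ty":16.4,"tz":0.15,"ax":0,"ay":0,"az":0},
    {"claw":0,"tx":-0.5,"ty":16.4,"tz":0.15,"ax":0,"ay":0,"az":0},
    {"claw":0,"tx":-1,"ty":16.4,"tz":0.15,"ax":0,"ay":0,"az":0},
    {"claw":0,"tx":-1.5,"ty":16.4,"tz":0.15,"ax":0,"ay":0,"az":0},
    {"claw":0,"tx":-2,"ty":16.4,"tz":0.15,"ax":0,"ay":0,"az":0},
    {"claw":0,"tx":-2,"ty":16.4,"tz":0.15,"ax":0,"ay":0,"az":0},
  ],
)

```text
time: 27.12
eef_pos: [0.5075, -0.1323, 0.0608]
tcp_rot: [0.478, -0.52, 0.522, -0.479]
contact_force: [-0.6, -0.1, 0.3]
opening: 0.0
```

```bash
python3 - <<'E'
from h import *
st=ctrl.get_state()
im,d=cams.read_camera('wrist');cv2.imwrite('pics/w20.png',im)
goto(st,fw(0,-.1255,.056),-95)
E
```

```text
yaw -94.85 pos [ 0.5075 -0.1323  0.0608] q6 -20.9 F [-0.6 -0.1  0.3] t 27.12
tx,ty,tz [-5.31  0.48 -0.19] ay 0.2
```

View pics/w20.png

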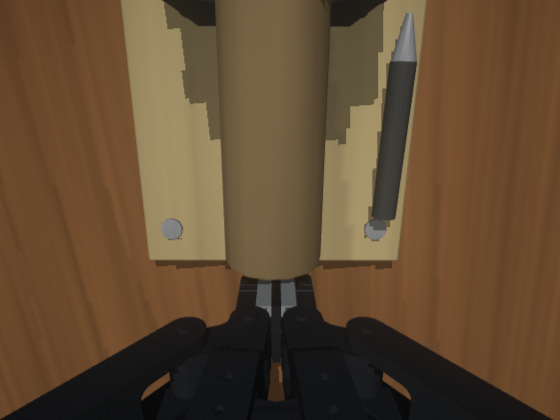

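The tip sits just behind the dowel's end at (275,270). I'll push gently along −x of the tool.

Request:
play_rows(
  steps=[
    {"claw":0,"tx":-0.4,"ty":0.2,"tz":-0.03,"ax":0,"ay":0,"az":0},
    {"claw":0,"tx":-0.7,"ty":0.2,"tz":-0.05,"ax":0,"ay":0,"az":0},
    {"claw":0,"tx":-1,"ty":0.2,"tz":-0.07,"ax":0,"ay":0,"az":0},
    {"claw":0,"tx":-1.4,"ty":0.2,"tz":-0.08,"ax":0,"ay":0,"az":0},
    {"claw":0,"tx":-1.8,"ty":0.2,"tz":-0.1,"ax":0,"ay":0,"az":0},
    {"claw":0,"tx":-2.2,"ty":0.2,"tz":-0.1,"ax":0,"ay":0,"az":0},
    {"claw":0,"tx":-2.6,"ty":0.2,"tz":-0.1,"ax":0,"ay":0,"az":0},
    {"claw":0,"tx":-3,"ty":0.2,"tz":-0.1,"ax":0,"ay":0,"az":0},
    {"claw":0,"tx":-3.4,"ty":0.2,"tz":-0.1,"ax":0,"ay":0,"az":0},
    {"claw":0,"tx":-3.8,"ty":0.2,"tz":-0.1,"ax":0,"ay":0,"az":0},
    {"claw":0,"tx":-4.2,"ty":0.2,"tz":-0.1,"ax":0,"ay":0,"az":0},
    {"claw":0,"tx":-4.4,"ty":0.2,"tz":-0.1,"ax":0,"ay":0,"az":0},
  ],
)

```text
time: 28.17
eef_pos: [0.5094, -0.0886, 0.0574]
tcp_rot: [0.478, -0.521, 0.521, -0.478]
contact_force: [1.2, -4.2, 2.7]
opening: -0.005
```

```bash
python3 - <<'E'
from h import *
st=ctrl.get_state()
goto(st,fw(0,-.1255,.056),-95)
for n in('wrist','scene','top'):
    im,d=cams.read_camera(n);cv2.imwrite(f'pics/{n}21.png',im)
    if n=='scene': cv2.imwrite('pics/scene21c.png',cv2.resize(im[150:260,190:375],None,fx=4.3,fy=4.3,interpolation=cv2.INTER_CUBIC))
E
```

```text
yaw -94.91 pos [ 0.5094 -0.0886  0.0574] q6 -16.2 F [ 1.2 -4.2  2.7] t 28.17
tx,ty,tz [-0.94  0.14 -0.01] ay 0.1
```

View pics/scene21c.png

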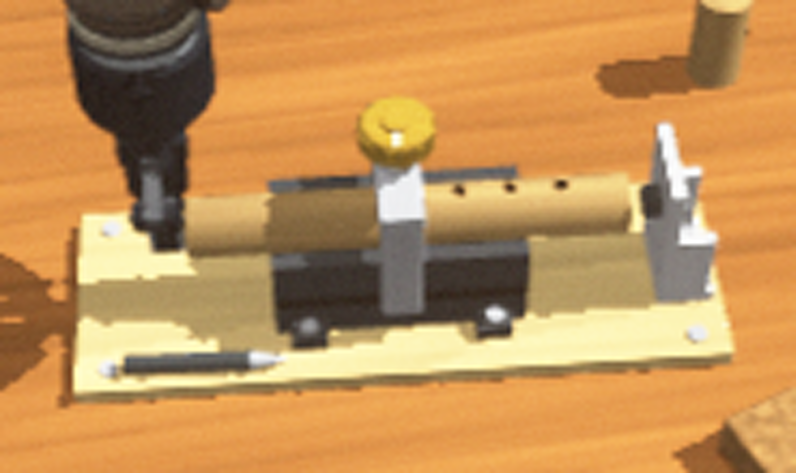

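The dowel slides with about 4 N of drag and roughly 8 to 10 mm remain. I'll continue slowly.

Request:
play_rows(
  steps=[
    {"claw":0,"tx":-0.2,"ty":0,"tz":0,"ax":0,"ay":0,"az":0},
    {"claw":0,"tx":-0.4,"ty":0,"tz":0,"ax":0,"ay":0,"az":0},
    {"claw":0,"tx":-0.6,"ty":0,"tz":0,"ax":0,"ay":0,"az":0},
    {"claw":0,"tx":-0.7,"ty":0,"tz":0,"ax":0,"ay":0,"az":0},
    {"claw":0,"tx":-0.8,"ty":0,"tz":0,"ax":0,"ay":0,"az":0},
    {"claw":0,"tx":-0.8,"ty":0,"tz":0,"ax":0,"ay":0,"az":0},
  ],
)

```text
time: 28.82
eef_pos: [0.5093, -0.0805, 0.0568]
tcp_rot: [-0.478, 0.522, -0.52, 0.478]
contact_force: [-0.1, -1.5, -0.0]
opening: 0.004
```

Request:
play_rows(
  steps=[
    {"claw":0,"tx":-0.1,"ty":0,"tz":0,"ax":0,"ay":0,"az":0},
    {"claw":0,"tx":-0.15,"ty":0,"tz":0,"ax":0,"ay":0,"az":0},
    {"claw":0,"tx":-0.15,"ty":0,"tz":0,"ax":0,"ay":0,"az":0},
  ],
)

```text
time: 29.07
eef_pos: [0.5097, -0.0795, 0.057]
tcp_rot: [-0.478, 0.521, -0.521, 0.478]
contact_force: [-1.6, -2.2, -0.1]
opening: -0.004
```

Request:
play_rows(
  steps=[
    {"claw":0,"tx":-0.1,"ty":0,"tz":0,"ax":0,"ay":0,"az":0},
    {"claw":0,"tx":-0.2,"ty":0,"tz":0,"ax":0,"ay":0,"az":0},
    {"claw":0,"tx":-0.2,"ty":0,"tz":0,"ax":0,"ay":0,"az":0},
  ],
)

```text
time: 29.32
eef_pos: [0.5101, -0.0795, 0.0574]
tcp_rot: [0.48, -0.52, 0.522, -0.477]
contact_force: [-1.5, -8.0, -0.6]
opening: 0.0
```

Request:
play_rows(
  steps=[
    {"claw":0,"tx":-0.1,"ty":0,"tz":0,"ax":0,"ay":0,"az":0},
    {"claw":0,"tx":-0.2,"ty":0,"tz":0,"ax":0,"ay":0,"az":0},
    {"claw":0,"tx":-0.2,"ty":0,"tz":0,"ax":0,"ay":0,"az":0},
  ],
)

```text
time: 29.57
eef_pos: [0.5105, -0.0796, 0.0579]
tcp_rot: [0.481, -0.518, 0.523, -0.477]
contact_force: [-3.7, -15.3, 0.1]
opening: 0.002
```

The tip stopped at fixture y ≈ −0.126 as the force climbed to 15 N, so the dowel has butted. I'll back off along the V, lift and inspect.

Request:
play_rows(
  steps=[
    {"claw":0,"tx":0.3,"ty":0,"tz":0,"ax":0,"ay":0,"az":0},
    {"claw":0,"tx":0.8,"ty":0,"tz":0,"ax":0,"ay":0,"az":0},
    {"claw":0,"tx":1.8,"ty":0,"tz":0,"ax":0,"ay":0,"az":0},
    {"claw":0,"tx":3.5,"ty":0,"tz":0,"ax":0,"ay":0,"az":0},
    {"claw":0,"tx":5,"ty":0,"tz":0,"ax":0,"ay":0,"az":0},
    {"claw":0,"tx":6,"ty":-3,"tz":0,"ax":0,"ay":0,"az":0},
    {"claw":0,"tx":6,"ty":-7,"tz":0,"ax":0,"ay":0,"az":0},
    {"claw":0,"tx":6,"ty":-11,"tz":0,"ax":0,"ay":0,"az":0},
    {"claw":0,"tx":6,"ty":-15,"tz":0,"ax":0,"ay":0,"az":0},
    {"claw":0,"tx":8,"ty":-18,"tz":0,"ax":0,"ay":0,"az":0},
    {"claw":0,"tx":10,"ty":-18,"tz":0,"ax":0,"ay":0,"az":0},
    {"claw":0,"tx":10,"ty":-18,"tz":0,"ax":0,"ay":0,"az":0},
  ],
)

```text
time: 30.57
eef_pos: [0.503, -0.1784, 0.2408]
tcp_rot: [0.477, -0.519, 0.524, -0.478]
contact_force: [0.6, -0.2, -0.3]
opening: -0.002
```

```bash
python3 - <<'E'
from h import *
st=ctrl.get_state()
for n in('scene','top'):
    im,d=cams.read_camera(n);cv2.imwrite(f'pics/{n}22.png',im)
    if n=='scene': a=cv2.resize(im[160:250,190:375],None,fx=4.2,fy=3.3,interpolation=cv2.INTER_CUBIC)
    else:
        b=cv2.resize(im[200:272,195:350],None,fx=5,fy=4,interpolation=cv2.INTER_CUBIC)
        C=cloud('top',d);Q=C[...,:2]-FO;y=Q@FY;x=Q@FX;z=C[...,2]
        k=(abs(x)<.012)&(z>.075)&(z<.1)&(y<.14)
        print('dowel push end y',np.percentile(y[k],[1,2]))
        old=cv2.imread('pics/top0.png'); df=cv2.absdiff(im,old).max(2)>60
        n_,l,s,c=cv2.connectedComponentsWithStats(df.astype(np.uint8))
        print([(list(s[i]),) for i in range(1,n_) if s[i,4]>25])
w=max(a.shape[1],b.shape[1]);pad=lambda q:cv2.copyMakeBorder(q,0,0,0,w-q.shape[1],0)
cv2.imwrite('pics/chk22.png',np.vstack([pad(a),pad(b)]))
print(ctrl.get_state()['contact_force'])
E
```

```text
dowel push end y [-0.11186061 -0.10929231]
[([np.int32(287), np.int32(215), np.int32(117), np.int32(150), np.int32(6947)],), ([np.int32(329), np.int32(235), np.int32(6), np.int32(12), np.int32(38)],), ([np.int32(474), np.int32(240), np.int32(6), np.int32(17), np.int32(35)],), ([np.int32(425), np.int32(244), np.int32(24), np.int32(2), np.int32(31)],), ([np.int32(492), np.int32(246), np.int32(13), np.int32(22), np.int32(225)],), ([np.int32(434), np.int32(255), np.int32(33), np.int32(6), np.int32(91)],), ([np.int32(450), np.int32(295), np.int32(46), np.int32(13), np.int32(489)],), ([np.int32(136), np.int32(308), np.int32(148), np.int32(64), np.int32(3872)],), ([np.int32(18), np.int32(333), np.int32(96), np.int32(87), np.int32(3426)],), ([np.int32(437), np.int32(363), np.int32(50), np.int32(15), np.int32(296)],), ([np.int32(358), np.int32(369), np.int32(125), np.int32(17), np.int32(954)],), ([np.int32(190), np.int32(370), np.int32(62), np.int32(50), np.int32(2065)],), ([np.int32(404), np.int32(392), np.int32(82), np.int32(23), np.int32(844)],), ([np.int32(392), np.int32(412), np.int32(38), np.int32(8), np.int32(214)],)]
[-0.07569309  0.82011808 -0.32950401]
```

View pics/chk22.png

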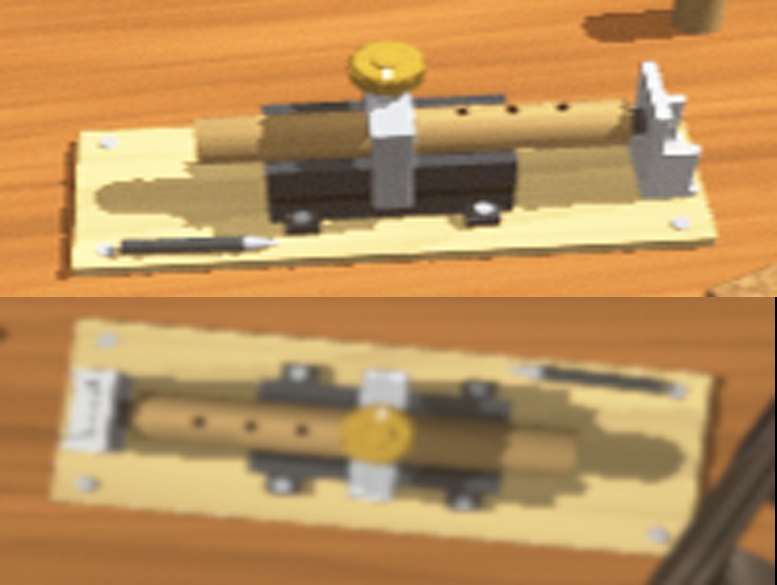

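View pics/top22.png

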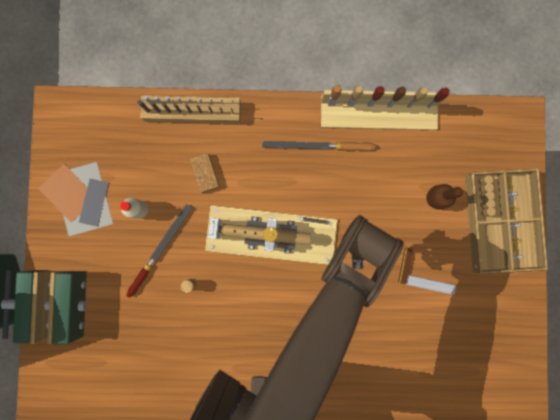

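The scene crop shows the dowel's end against the button at (632,120), and the white line is back where it started. The clamp screw is raised, the bystanders are unmoved and the gripper is clear. I'll hand in.

```bash
python3 - <<'E'
from h import *
st=ctrl.get_state(); print(st['time'],abs(st['dq']).max(),st['contact_force'])
ctrl.sign_off()
E
```

```text
30.6667 0.03241920746828382 [-0.07569309  0.82011808 -0.32950401]
the job is handed in; nothing more can be done
```

The clamp screw is two full turns open and the dowel is butted against the end stop. I handed the job in at 30.7 s.

- **Clamp screw:** I turned the knurled head anticlockwise in three orbiting strokes, pressing on the rim with the shut fingertips. I read about 3–9 N sideways at the checks, with up to about 7 N of vertical drag. The white line finished at about −5° by eye, or −9.4° by the automatic fit. It started at −4.5°, so the head has turned between 715° and 720°.
- **Dowel before the push:** its stop end still read y ≈ 0.093 m, against 0.0965 m at the start. I put that 3 mm down to measurement scatter.
- **Pushing the dowel:** I pushed on its end at axis height until the tip stopped and the force rose to about 15 N. From the tip position, the stop end is then at y ≈ 0.145 m. The scene picture shows the dowel touching the stop button.
- **One check that disagreed:** the top camera's depth put the push end at −0.112 to −0.109 m, against −0.115 m from the contact. Its depth is noisy and coarse in pixels, so I trusted the contact force and the picture.
- **Bystanders:** all of them appear unmoved in the final top view, and the gripper was clear of everything when I handed in.

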